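# Set the welding current to the marker and shut the panel hood

## Robot

A 6-joint arm with a two-finger parallel gripper is mounted at the origin on the work surface. World frame = base frame: x ahead of the robot, y to its left, z up, the work surface at z = 0. Lengths are in m, angles in rad, forces in N, time in s.
With the tool pointing down it reaches from about 0.35 to 0.975 m from the base axis. Payload 4.9 kg.
Tool frame: the origin (TCP) lies on the centre line of the jaws, within the pads' length; the fingertips stand 19 mm ahead of it and the grasp point (between the pads) is the TCP; z points along the fingers, y is the line along which they close (so a half turn about z gives the same grasp; the last joint's range is limited). The gripper opens to 85 mm and grips with 20 to 120 N. Pads are 22 mm wide; open, the fingers measure 114 mm over their backs; the gripper's body (76 mm by 85 mm) begins 54 mm behind the grasp point. The pads swing forward as they close: fully open they stand 13 mm farther back than shut.
Start: joints at [1.023, 0.053, 1.613, -0, 1.476, -0.119], TCP at [0.26, 0.568, 0.25] pointing down, gripper open.
Joint ranges: [-3.01, 3.01], [-1.01, 2.22], [0.06, 2.58], [-1.02, 4.17], [0.09, 2.62], [-3.14, 3.14]. Speed limits (rad/s): [2.57, 2.57, 3.14, 3.14, 3.14, 3.14].

## Interface

Orientations are given as a unit quaternion [w, x, y, z].
In Python, from plant import state, grab_frame, ticket, spotter gives the robot as it stands.
- The arm moves only by the tool apply_moves, never from a script. Its argument "series" is a list of rows, each an object of numbers: "jaw": the closure, from 0 (fully open) to 1 (shut); "dx", "dy", "dz": the shift along the tool's x, y, z in mm; "turn": the turn about the tool's z in rad. A call has 1 to 5 rows; each row is the pose to reach, as a shift and turn from the pose commanded when the call began, along the tool's axes at that moment; what a row does not reach only later rows make up. A row lasts 1/12 s, in which the tool goes at most 41.7 mm and 7.16 degrees, less where a joint would pass 70% of its speed; a pose out of reach is approached as far as the arm can. A call with a gripper value outside its range is refused whole. The fingers move at their own pace and stop on an object; the grip force is fixed at half the most. Time passes only in rows, so rows that repeat a pose let the fingers close. It gives the time, the measured TCP pose, the force, the opening and the grip force at its end, in the units of the state.
- state(): the state, without advancing time (a new reading comes with each control period).
- grab_frame(name): name is "scene" or "top" or "wrist"; returns a dict with "pixels" (400x640x3 uint8, red, green, blue), "mtx" (3x3 intrinsics, pixels), "dist_coeffs" ([k1, k2, p1, p2, k3] as OpenCV has them; the pictures are not rectified), "camera_from_world" (4x4, takes a point from world to camera coordinates). Camera axes: x right, y down, z forward; pixel columns grow to the right and rows downward; lengths in m; the calibration is good to about 2 mm. A picture is of the moment at which its call begins. There is no depth.
- ticket.job_done(): hands the job in; it is judged then, once.
Trained networks look in a picture, given as the dict that the camera call returned (one of the last four; its "shot" number tells which), for a name from the list of things; names that differ only in an ending like _2 or _b are one class to them, and where a whole thing is asked for, a point or a joint stands for the part that bears it (a point fixed in the world has none). Each returns a list of dicts, best first, with "conf" (0 to 1); they miss things now and then, are a little off and sometimes report something else, mostly with a low value. They report only what shows in the picture. A call takes as long as a camera call.
- spotter.outline_of(picture, target): "region" (400x640 bool, what is visible of it) and "extent" ([left, top, right, bottom] in pixels, round what is visible of it).
The state is a dict: "time": time; "joint_pos": joint angles; "joint_vel": joint speeds; "joint_efforts": joint torques, N m; "tool_pos": TCP position; "tool_rot": TCP orientation; "contact_force": force on the tool from outside, world axes, zero at the start; "ft_torque": the same for the moment, N m; "gripper_width": opening from 0.0 (shut) to 1.0 (fully open); "grasp_force": force on a finger pad.
Only numpy, scipy, OpenCV 4.12 (cv2) and the standard library are available. Lean on these libraries where they do the work, as an engineer would, in place of code of your own. Each camera call takes 0.05 s, during which the arm holds its last target. There are 200 camera calls.

## Task

Lift the clear hood off the welder's sloping control panel and turn the current knob clockwise until the white line on its skirt points at the nose of the brass marker on the dial. Then let go of the knob and close the hood fully home, its rim sitting on the panel's frame all round. Do not shift the marker, and leave the magnet, the file and the tape measure where they lie.

Things in the scene. Friction and masses are not known exactly. Their poses are not given: they have to be found in the camera images.
- welder: Compact welder, a fixed blue box 300 long (x), 170 wide (y), 165 mm high; black carrying handle on the rear half of its top, to z = 205 mm. Origin: centre of its underside; x from front to rear, y to its left, z up. Its sloping control panel faces the robot. The front face below the panel is upright, with two round black sockets 40 mm across, 47 mm up, standing out 8 mm.
- panel (a point): Centre of the flat control panel's surface, (-93, 0, 125) mm in the welder's frame, with that frame's orientation. The panel is 140 mm long up its slope and 170 mm wide, 35 degrees from horizontal: its outward normal is (-0.574, 0, 0.819) in the welder's frame. A black frame 8 mm wide and 10 mm high runs round its edge.
- hood (a joint): Angle of the clear hood over the panel, rad: 0 shut (as at the start), growing as its lower edge swings up and back; stop at 2.2 (upright). Stiff hinge: it stays where it is left; about 3 N at the pull moves it. A dished shell 140 x 170 mm, 36 mm deep, walls 3 mm. Shut it covers the knob; open it to about 1.9 or more to give the gripper room.
- hood_hinge (a point): Middle of the hood's hinge axis, along the panel's upper edge: (-41, 0, 173) mm in the welder's frame, with that frame's orientation; the axis is the welder's y axis.
- hood_pull (a point): Centre of the hood's black pull, a bar 14 mm thick, 30 mm long, parallel to the hinge, on a neck 14 mm wide 24 mm beyond the middle of the hood's lower edge; 164 mm from the hinge axis along the hood, 22 mm out from its rim plane. Gripped by its flat ends it pivots between the fingers. 97 mm above the bench when shut, 340 open. Site x: along the hood to the hinge; y: the welder's y; z: out.
- knob (a joint): Angle of the current knob, rad, 0 to 4.71; grows clockwise seen facing the panel. At 0 the white line points to half past seven (down the slope and to the welder's left), at 2.356 straight up the slope. Friction about 0.05 N m; it stays where it is left. At the start it is 0.7 to 2.8 rad short of the marker.
- knob_grip (a point): On the knob's axis (the panel's normal through the panel's centre), 24 mm out from the panel, at the height to grip. The knob is black, its round fluted grip 44 mm across from 5.5 to 31.5 mm above the panel, over a flat skirt 62 mm across and 5.5 mm high. The point turns with the knob; its z points out of the panel.
- knob_pointer (a point): Where the knob's white line points: 36 mm from the knob's axis, 4 mm out from the panel; turns with the knob. The line, 3 mm wide, is drawn on the knob's skirt and top.
- marker (a joint): Place of the brass marker on the dial, rad, in the same measure as the knob: the pointer is at the marker when the two values are equal. It slides stiffly and must not be shifted.
- marker_tip (a point): Nose of the brass marker, 36 mm from the knob's axis and 4 mm out from the panel, where the knob's pointer should stand. The marker is a brass clip 9 mm wide with a pointed nose towards the knob, on the outer part of the white dial (104 mm across), from 37 to 55 mm from the axis, 4.5 mm high above the panel.
- magnet: Bystander: red arrow-shaped welding magnet, about 95 x 85 mm, 16 mm thick, lying flat on the bench; origin: under its middle. Leave alone.
- file: Bystander: flat hand file with a wooden handle, 355 mm long, 26 mm high, lying on the bench; origin: on the bench under the file, 165 mm from the tip, x along it to the tip. Leave alone.
- tape: Bystander: green tape measure, 70 x 40 x 62 mm, standing on the bench; origin: centre of its underside. Leave alone.
- vise: Bystander, fixed: blue bench vise, about 300 mm long, 117 mm wide, 160 mm high, with an upright square steel tube in its jaws reaching 310 mm; origin: centre of its round foot, x towards its screw. It stands well to the robot's left.

How it is judged:
By the outcome, as a careful person would: the job done as asked, in the order asked, and still so for the second after the job is handed in, with the robot touching nothing.
It also fails if it takes over 72 s, if anything falls off the work surface, if the arm or the gripper's body presses on something with over 40 N, if the wrist force passes 120 N, or if a joint passes its speed limit or range.

## Working session

There is one attempt and no reset: what is moved stays moved. The work goes in short steps, Python scripts to look and compute and a tool call to move; the robot and the scene stay as the last step left them, time stands still between calls to the robot, and variables do not carry over. Pictures are saved under pics/ and viewed, at most 10 in all, crops included, and the job is handed in when it is done.

Besides the shell and the picture viewer there is one more tool, called after "Call:" as name(argument=value, ...) on one line, values as JSON. apply_moves: Moves the arm, as the interface text tells. Its arguments: {"type":"object","properties":{"series":{"type":"array","items":{"type":"object","properties":{"jaw":{"type":"number"},"dx":{"type":"number"},"dy":{"type":"number"},"dz":{"type":"number"},"turn":{"type":"number"}}}}},"required":["series"]}

```bash
ls; mkdir -p pics; cat > h.py <<'E'
import numpy as np, cv2, json
from plant import state, grab_frame, ticket, spotter
def proj(f,P):
    P=np.asarray(P,float).reshape(-1,3); T=np.array(f["camera_from_world"])
    return cv2.projectPoints(P,cv2.Rodrigues(T[:3,:3])[0],T[:3,3],np.array(f["mtx"]),np.array(f["dist_coeffs"]))[0].reshape(-1,2)
def ray(f,uv):
    n=cv2.undistortPoints(np.array(uv,float).reshape(-1,1,2),np.array(f["mtx"]),np.array(f["dist_coeffs"])).reshape(-1,2)
    T=np.array(f["camera_from_world"]);R=T[:3,:3];o=-R.T@T[:3,3]
    return o,np.c_[n,np.ones(len(n))]@R
def onplane(f,uv,p0,n):
    o,d=ray(f,uv); n=np.array(n,float); return o+d*(((np.array(p0)-o)@n)/(d@n))[:,None]
def save(n,im): cv2.imwrite(f"pics/{n}.png",np.ascontiguousarray(im[...,::-1]))
E
python3 - <<'E'
from h import *
s=state();print(s)
fs={}
for n in("scene","top"):
    f=grab_frame(n);fs[n]=f;T=np.array(f["camera_from_world"]);print(n,-T[:3,:3].T@T[:3,3],T[2,:3])
    for t in("welder","hood","knob","marker","hood_pull","magnet","file","tape","vise"):
        r=spotter.outline_of(f,t)
        if r: 
            m=r[0]["region"];ys,xs=np.nonzero(m);print(t,round(r[0]["conf"],2),r[0]["extent"],xs.mean().round(1),ys.mean().round(1),m.sum())
    save(n,f["pixels"])
import pickle;pickle.dump(fs,open("f0.pkl","wb"))
E
```

```text
pics
{'time': 0.0, 'joint_pos': array([ 1.02300763e+00,  5.33290252e-02,  1.61430429e+00,  1.43251001e-05,
        1.47598060e+00, -1.19005824e-01]), 'joint_vel': array([ 0.00131095, -0.00147132,  0.00044258, -0.00210653,  0.00050502,
        0.00082718]), 'joint_efforts': array([-8.74164834e-04, -3.93702078e+01, -3.70168984e+01, -3.49807378e-04,
        7.11154891e-03,  1.69663377e-07]), 'tool_pos': array([0.25954618, 0.567919  , 0.24907408]), 'tool_rot': array([-3.37471968e-04,  2.12753396e-01,  9.77105404e-01, -9.52650483e-04]), 'contact_force': array([-0.02996209, -0.10378577,  0.22149195]), 'ft_torque': array([0.01340437, 0.02280152, 0.02974007]), 'grasp_force': 0.0, 'gripper_width': 0.9995385048070792}
scene [ 1.32257878 -0.24403177  1.18059946] [-0.5285479   0.28547745 -0.79946216]
welder 0.72 [272.1, 182.2, 378.2, 324.0] 325.0 248.1 9714
hood 0.89 [271.0, 178.7, 343.8, 225.5] 307.1 200.1 1934
hood_pull 0.81 [270.5, 179.8, 348.4, 225.1] 307.4 200.2 1946
magnet 0.97 [225.6, 228.5, 255.0, 258.5] 239.2 244.4 669
file 0.75 [338.2, 175.2, 398.9, 278.2] 369.3 227.0 993
tape 0.71 [248.5, 268.1, 267.8, 300.8] 259.4 284.2 590
vise 0.68 [397.3, 72.6, 492.5, 177.4] 436.6 131.5 4199
top [0.41013466 0.14552432 1.42385775] [ 0.1706867  -0.00319948 -0.98532016]
welder 0.89 [316.1, 109.0, 393.4, 232.0] 355.6 170.0 6927
hood 0.83 [316.1, 172.7, 382.9, 234.3] 350.0 202.3 3072
hood_pull 0.75 [319.3, 172.1, 384.2, 234.4] 350.2 201.9 3091
magnet 0.92 [396.1, 210.7, 423.3, 240.8] 408.8 226.9 559
file 0.67 [284.9, 137.1, 311.9, 246.6] 298.6 193.2 905
tape 0.84 [401.6, 165.0, 421.1, 193.4] 411.4 177.7 339
vise 0.59 [134.1, 201.0, 229.0, 255.6] 185.2 226.3 3604
```

```bash
python3 -c "
import cv2,numpy as np
a=cv2.imread('pics/scene.png');cv2.imwrite('pics/s1.png',a)"
```

```text
(no output)
```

View pics/scene.png

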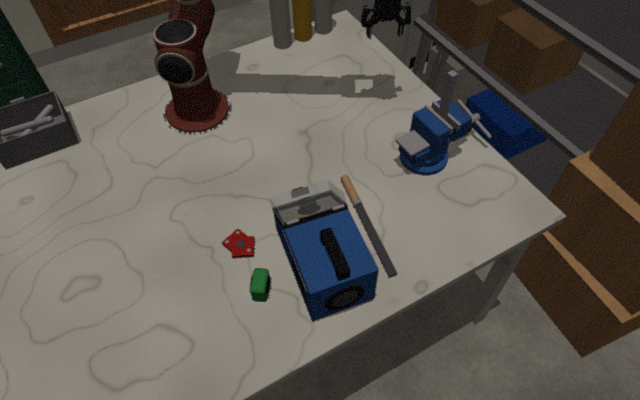

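View pics/top.png

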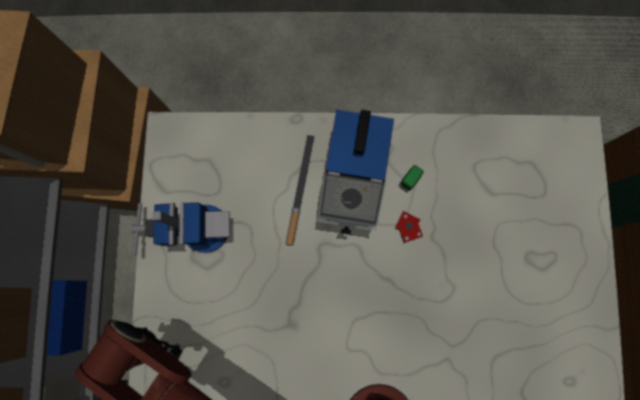

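The scene view shows the welder at about (325,248), with its panel facing the robot and the hood and pull at about (300,190). The magnet and tape lie to its right, the file to its left, and the vise far left. The top view shows the panel at about (350,200) and the pull at about (345,231). Next I fit the welder pose.

```bash
cat >> h.py <<'E'
def box(x,y,z):return np.array([[a,b,c] for a in x for b in y for c in z])
C=np.array([-.093,0,.125]);U=np.array([.8192,0,.5736]);N=np.array([-.5736,0,.8192]);Y=np.array([0,1.,0])
def slab(s,y,n):return np.array([C+a*U+b*Y+c*N for a in s for b in y for c in n])
prof=[(-.150,0),(.150,0),(.150,.165),(-.036,.165),(-.150,.085)]
body=np.array([[a,y,z] for a,z in prof for y in(-.085,.085)])
hood=slab((-.07,.07),(-.085,.085),(0,.046))
pull=slab((-.101,-.087),(-.015,.015),(.025,.039))
neck=slab((-.09,-.07),(-.007,.007),(.025,.039))
def Rz(a):c,s=np.cos(a),np.sin(a);return np.array([[c,-s,0],[s,c,0],[0,0,1]])
def w2(p,P):return np.asarray(P)@Rz(p[2]).T+np.array([p[0],p[1],0])
E
cat > fit.py <<'E'
from h import *
import pickle
from scipy.optimize import minimize
fs=pickle.load(open("f0.pkl","rb"))
K=4
M={}
for n in fs:
    f=grab_frame(n); m=spotter.outline_of(f,"welder")[0]["region"]|spotter.outline_of(f,"hood")[0]["region"]
    M[n]=(f,m,cv2.resize(m.astype(np.uint8),None,fx=K,fy=K,interpolation=cv2.INTER_LINEAR)>0)
def sil(f,p,parts):
    im=np.zeros((400*K,640*K),np.uint8)
    for P in parts:
        q=(proj(f,w2(p,P))+.5)*K
        cv2.fillConvexPoly(im,cv2.convexHull(q.astype(np.float32)).round().astype(np.int32),1)
    return im>0
parts=[body,hood,pull,neck,box((.01,.13),(-.015,.015),(.165,.205))]
def cost(p,names=("scene","top")):
    c=0
    for n in names:
        s=sil(M[n][0],p,parts);m=M[n][2];c+=1-(s&m).sum()/(s|m).sum()
    return c
f=M["top"][0]
g=onplane(f,[[355.6,170]],[0,0,.13],[0,0,1])[0];print(g)
def fit(names):
    best=None
    for a in (-.3,-.15,0,.15,.3):
        r=minimize(cost,[g[0],g[1],a],args=(names,),method="Nelder-Mead",options=dict(initial_simplex=np.array([g[0],g[1],a])+np.array([[0,0,0],[.03,0,0],[0,.03,0],[0,0,.1]]),xatol=1e-4,fatol=1e-5))
        if best is None or r.fun<best.fun:best=r
    return best
for ns in (("scene",),("top",),("scene","top")):
    r=fit(ns);print(ns,r.x.round(4),r.fun)
p=r.x;np.save("p.npy",p)
big=[]
for n,(u,v) in (("scene",(240,160)),("top",(290,100))):
    im=cv2.resize(M[n][0]["pixels"],None,fx=K,fy=K,interpolation=cv2.INTER_CUBIC)
    for P in parts:
        q=(proj(M[n][0],w2(p,P))+.5)*K
        cv2.polylines(im,[cv2.convexHull(q.astype(np.float32)).round().astype(np.int32)],True,(255,255,0),1)
    big.append(im[v*K:(v+145)*K,u*K:(u+100)*K])
save("fit",np.hstack(big))
for n,P in(("pull",C-.094*U+.032*N),("hinge",[-.041,0,.173]),("grip",C+.024*N)):print(n,w2(p,[P])[0].round(4))
for t in("magnet","file","tape","vise"):
    m=spotter.outline_of(f,t)[0]["region"];ys,xs=np.nonzero(m);print(t,onplane(f,[[xs.mean(),ys.mean()]],[0,0,.02],[0,0,1])[0].round(3))
E
python3 fit.py
```

```text
[0.72415618 0.07306768 0.13      ]
('scene',) [ 0.732   0.0763 -0.1629] 0.029850468449463263
('top',) [ 0.7362  0.0721 -0.1613] 0.024633032321048742
('scene', 'top') [ 0.7356  0.0735 -0.161 ] 0.0710275150086892
pull [0.5496 0.1037 0.0973]
hinge [0.6951 0.0801 0.173 ]
grip [0.6302 0.0907 0.1447]Traceback (most recent call last):
  File "fit.py", line 43, in <module>
    m=spotter.outline_of(f,t)[0]["region"];ys,xs=np.nonzero(m);print(t,onplane(f,[[xs.mean(),ys.mean()]],[0,0,.02],[0,0,1])[0].round(3))
      ~~~~~~~~~~~~~~~~~~~~~~~^^^
IndexError: list index out of range
```

View pics/fit.png

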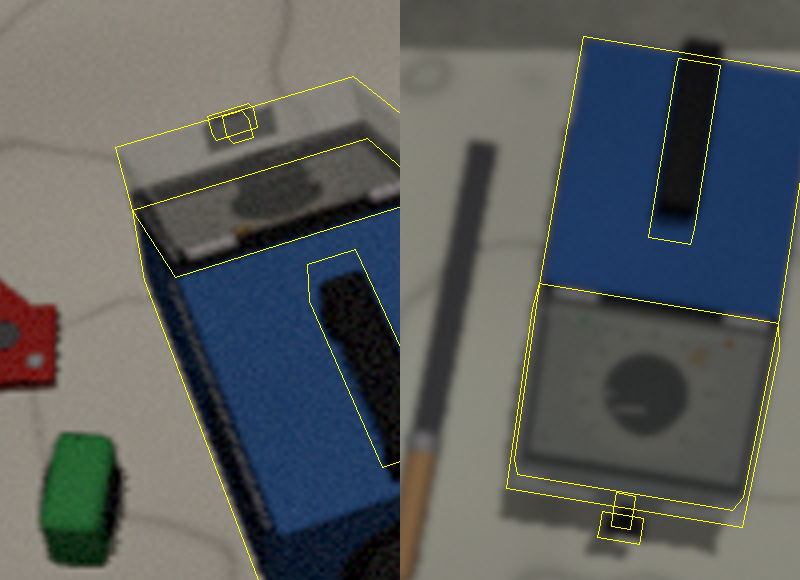

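The outlines fit the hood and box well. In the top crop the pull is at about (620,525), the white line points left at about (630,408), and the brass marker is at the upper right at about (697,357). I'll work out the approach in tool axes.

```bash
cat >> h.py <<'E'
from scipy.spatial.transform import Rotation as Ro
def Rt(q):return Ro.from_quat([q[1],q[2],q[3],q[0]]).as_matrix()
def rel(target,yaw=None):
    "tool-axes shift mm and turn to world target; yaw = wanted world angle of tool y"
    s=state();R=Rt(s["tool_rot"]);d=R.T@(np.array(target)-s["tool_pos"])*1000
    a=np.arctan2(R[1,1],R[0,1]); t=None if yaw is None else -((yaw-a+np.pi/2)%np.pi-np.pi/2)
    return d.round(1),t
def wp(P):return w2(np.load("p.npy"),[P])[0]
E
python3 - <<'E'
from h import *
p=np.load("p.npy");yaw=p[2]+np.pi/2
P=C-.094*U+.032*N+[-.004,0,0]
t=wp(P);t[2]=.25;print(t,rel(t,yaw))
E
```

```text
[0.54569798 0.10438303 0.25      ] (array([-4.529e+02, -3.032e+02,  3.000e-01]), np.float64(-0.26774455212047))
```

Call:
apply_moves(series=[{"dx":-20,"dy":-13,"jaw":0.3},{"dx":-54,"dy":-36},{"dx":-87,"dy":-58},{"dx":-120,"dy":-80},{"dx":-153,"dy":-102}])

```text
invalid input at $.series[0]: expected keys jaw, dx, dy, dz, turn
```

Call:
apply_moves(series=[{"dx":-33,"dy":-22},{"dx":-66,"dy":-44},{"dx":-99,"dy":-66},{"dx":-132,"dy":-88},{"dx":-165,"dy":-110}])

```text
invalid input at $.series[0]: expected keys jaw, dx, dy, dz, turn
```

Call:
apply_moves(series=[{"dx":-33,"dy":-22,"turn":-0.07},{"dx":-66,"dy":-44,"turn":-0.14},{"dx":-99,"dy":-66,"turn":-0.21},{"dx":-125,"dy":-84,"turn":-0.268},{"dx":-135,"dy":-91,"turn":-0.268}])

```text
invalid input at $.series[0]: expected keys jaw, dx, dy, dz, turn
```

```bash
python3 - <<'E'
from h import *
s=state();print(s["time"],s["tool_pos"],s["gripper_width"],s["joint_pos"].round(3))
p=np.load("p.npy");yaw=p[2]+np.pi/2
f=grab_frame("wrist");im=f["pixels"].copy();T=np.array(f["camera_from_world"]);print(-T[:3,:3].T@T[:3,3],T[2,:3])
for P,c in((pull,(255,0,0)),(slab((-.07,.07),(-.085,.085),(.01,)),(0,255,0)),(slab((-.07,.07),(-.085,.085),(.046,)),(255,255,0)),(np.array([C+.0055*N+.031*(np.cos(a)*U+np.sin(a)*Y) for a in np.arange(0,6.3,.2)]),(0,255,255))):
    q=proj(f,w2(p,P));cv2.polylines(im,[cv2.convexHull(q.astype(np.float32)).round().astype(np.int32)],True,c,1)
save("w1",im)
P=C-.094*U+.032*N+[-.004,0,0]
t=wp(P);t[2]=.105;print(t,rel(t,yaw))
E
```

```text
1.35 [0.25984141 0.56840467 0.25031013] 0.9990596353866367 [ 1.023  0.053  1.613  0.     1.476 -0.119]
[0.20042346 0.59603455 0.37447823] [ 0.23771771 -0.10816562 -0.96529296]
[0.54569798 0.10438303 0.105     ] (array([-452.9, -303.2,  145.3]), np.float64(-0.26772812118361045))
```

View pics/w1.png

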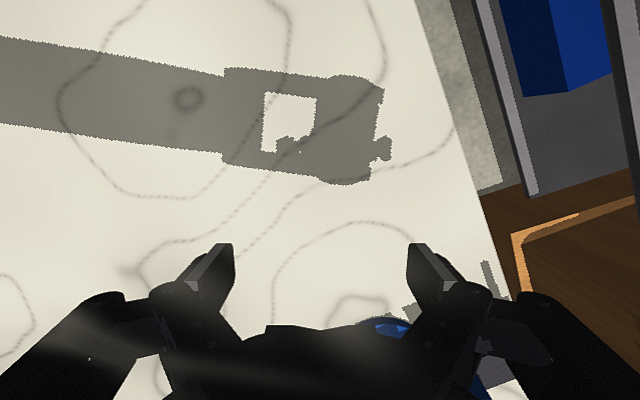

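The wrist picture shows only the bench and the fingers, because the rows were refused: they need all five keys. I'll resend them.

Call:
apply_moves(series=[{"dx":-20,"dy":-13,"dz":0,"turn":0,"jaw":0.35},{"dx":-54,"dy":-36,"dz":0,"turn":0,"jaw":0.35},{"dx":-87,"dy":-58,"dz":0,"turn":0,"jaw":0.35},{"dx":-120,"dy":-80,"dz":0,"turn":0,"jaw":0.35},{"dx":-153,"dy":-102,"dz":0,"turn":0,"jaw":0.35}])

```text
time: 1.82
tool_pos: [0.3571, 0.4106, 0.2504]
tool_rot: [0.0, 0.212, 0.977, 0.0]
contact_force: [0.7, 0.2, -0.0]
gripper_width: 0.652
grasp_force: 0.0
```

Call:
apply_moves(series=[{"dx":-33,"dy":-22,"dz":0,"turn":0,"jaw":0.35},{"dx":-66,"dy":-44,"dz":0,"turn":0,"jaw":0.35},{"dx":-99,"dy":-66,"dz":0,"turn":0,"jaw":0.35},{"dx":-132,"dy":-88,"dz":0,"turn":0,"jaw":0.35},{"dx":-165,"dy":-110,"dz":0,"turn":0,"jaw":0.35}])

```text
time: 2.23
tool_pos: [0.4616, 0.2416, 0.2506]
tool_rot: [0.0, 0.213, 0.977, 0.0]
contact_force: [1.4, 0.7, 0.0]
gripper_width: 0.65
grasp_force: 0.0
```

Call:
apply_moves(series=[{"dx":-33,"dy":-22,"dz":0,"turn":-0.07,"jaw":0.35},{"dx":-66,"dy":-44,"dz":0,"turn":-0.14,"jaw":0.35},{"dx":-99,"dy":-66,"dz":0,"turn":-0.21,"jaw":0.35},{"dx":-125,"dy":-84,"dz":0,"turn":-0.268,"jaw":0.35},{"dx":-135,"dy":-91,"dz":0,"turn":-0.268,"jaw":0.35}])

```text
time: 2.65
tool_pos: [0.5475, 0.101, 0.2504]
tool_rot: [0.0, 0.082, 0.997, -0.001]
contact_force: [-0.1, 0.7, 0.0]
gripper_width: 0.649
grasp_force: 0.0
```

```bash
cat > w.py <<'E'
from h import *
s=state();print(s["time"],s["tool_pos"],s["gripper_width"],s["joint_pos"].round(3))
p=np.load("p.npy");yaw=p[2]+np.pi/2
f=grab_frame("wrist");im=f["pixels"].copy();T=np.array(f["camera_from_world"]);print(-T[:3,:3].T@T[:3,3],T[2,:3])
for P,c in((pull,(255,0,0)),(slab((-.07,.07),(-.085,.085),(.01,)),(0,255,0)),(slab((-.07,.07),(-.085,.085),(.046,)),(255,255,0)),(np.array([C+.0055*N+.031*(np.cos(a)*U+np.sin(a)*Y) for a in np.arange(0,6.3,.2)]),(0,255,255))):
    q=proj(f,w2(p,P));cv2.polylines(im,[cv2.convexHull(q.astype(np.float32)).round().astype(np.int32)],True,c,1)
save("w2",im)
P=C-.094*U+.032*N+[-.004,0,0]
t=wp(P);t[2]=.105;print(t,rel(t,yaw))
E
python3 w.py
```

```text
2.65 [0.54745039 0.10098936 0.25043124] 0.64895850836306 [ 4.900e-02 -1.110e-01  1.773e+00 -1.000e-03  1.479e+00 -1.358e+00]
[0.48283487 0.11205205 0.37453795] [ 0.2586937  -0.0431436  -0.96499544]
[0.54569798 0.10438303 0.105     ] (array([  2.6,   3.3, 145.3]), np.float64(-0.004822052259764176))
```

View pics/w2.png

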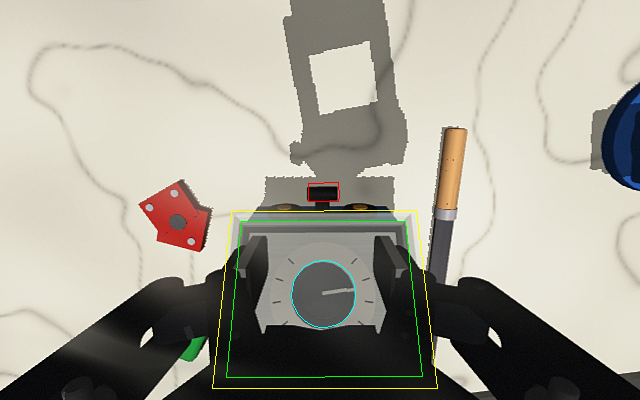

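The wrist view confirms the pose: the pull at (323,192) and the knob at (323,294) both sit on the projected outlines. The white line points to image right. I'll descend and grip the pull.

Call:
apply_moves(series=[{"dx":3,"dy":3,"dz":35,"turn":-0.005,"jaw":0.35},{"dx":3,"dy":3,"dz":72,"turn":-0.005,"jaw":0.35},{"dx":3,"dy":3,"dz":108,"turn":-0.005,"jaw":0.35},{"dx":3,"dy":3,"dz":135,"turn":-0.005,"jaw":0.35},{"dx":3,"dy":3,"dz":145,"turn":-0.005,"jaw":0.35}])

```text
time: 3.12
tool_pos: [0.5395, 0.1087, 0.1001]
tool_rot: [-0.004, 0.078, 0.997, -0.0]
contact_force: [-0.5, -0.5, -0.6]
gripper_width: 0.648
grasp_force: 0.0
```

Call:
apply_moves(series=[{"dx":0,"dy":0,"dz":0,"turn":0,"jaw":0.5},{"dx":0,"dy":0,"dz":0,"turn":0,"jaw":0.7},{"dx":0,"dy":0,"dz":0,"turn":0,"jaw":0.8},{"dx":0,"dy":0,"dz":0,"turn":0,"jaw":0.8},{"dx":0,"dy":0,"dz":0,"turn":0,"jaw":0.8}])

```text
time: 3.53
tool_pos: [0.5412, 0.104, 0.1051]
tool_rot: [-0.003, 0.078, 0.997, -0.005]
contact_force: [-7.2, -16.4, -6.3]
gripper_width: 0.323
grasp_force: 59.4
```

```bash
python3 - <<'E'
from h import *
p=np.load("p.npy");yaw=p[2]+np.pi/2
s=state();print(s["tool_pos"],s["gripper_width"],s["contact_force"],Rt(s["tool_rot"]).round(3).tolist())
H=np.array([-.041,0,.173]);v=C-.094*U+.032*N-H
t0=s["tool_pos"]
for ph in np.arange(0,2.16,.15):
    c,sn=np.cos(ph),np.sin(ph);q=np.array([c*v[0]+sn*v[2],0,-sn*v[0]+c*v[2]])
    d=(q-v);print(round(ph,2),(d*1000).round(1), rel(t0+Rz(p[2])@d,yaw)[0])
E
```

```text
[0.5412146  0.10395388 0.10513739] 0.32303841470016387 [ -7.16046625 -16.42144889  -6.33867458] [[-0.988, 0.155, -0.006], [0.155, 0.988, -0.01], [0.005, -0.011, -1.0]]
0.0 [0. 0. 0.] [0. 0. 0.]
0.15 [-9.7  0.  22.9] [  9.8  -0.2 -22.8]
0.3 [-15.8   0.   46.9] [ 16.   -0.4 -46.8]
0.45 [-18.3   0.   71.6] [ 18.6  -0.7 -71.5]
0.6 [-17.    0.   96.4] [ 17.5  -1.  -96.3]
0.75 [-12.1   0.  120.8] [  12.7   -1.2 -120.7]
0.9 [ -3.5   0.  144.1] [   4.2   -1.5 -144. ]
1.05 [  8.4   0.  165.9] [  -7.6   -1.8 -165.9]
1.2 [ 23.4   0.  185.6] [ -22.5   -2.1 -185.7]
1.35 [ 41.2   0.  202.9] [ -40.2   -2.4 -203.1]
1.5 [ 61.4   0.  217.3] [ -60.4   -2.7 -217.6]
1.65 [ 83.6   0.  228.6] [ -82.4   -2.9 -229. ]
1.8 [107.1   0.  236.4] [-106.    -3.1 -236.9]
1.95 [131.6   0.  240.6] [-130.4   -3.3 -241.2]
2.1 [156.4   0.  241.1] [-155.2   -3.4 -241.9]
```

Call:
apply_moves(series=[{"dx":0,"dy":0,"dz":0,"turn":0,"jaw":0.5},{"dx":0,"dy":-4,"dz":0,"turn":0,"jaw":0.5},{"dx":-5,"dy":-4,"dz":0,"turn":0,"jaw":0.5},{"dx":-5,"dy":-4,"dz":0,"turn":0,"jaw":0.5},{"dx":-5,"dy":-4,"dz":0,"turn":0,"jaw":0.5}])

```text
time: 3.95
tool_pos: [0.5491, 0.1035, 0.1071]
tool_rot: [0.002, 0.078, 0.997, 0.0]
contact_force: [-0.1, -0.2, -0.3]
gripper_width: 0.5
grasp_force: 0.0
```

Call:
apply_moves(series=[{"dx":0,"dy":0,"dz":0,"turn":0,"jaw":0.6},{"dx":0,"dy":0,"dz":0,"turn":0,"jaw":0.7},{"dx":0,"dy":0,"dz":0,"turn":0,"jaw":0.8},{"dx":0,"dy":0,"dz":0,"turn":0,"jaw":0.8}])

```text
time: 4.28
tool_pos: [0.5483, 0.1025, 0.1062]
tool_rot: [0.001, 0.078, 0.997, -0.001]
contact_force: [-0.3, -5.1, 4.5]
gripper_width: 0.33
grasp_force: 59.2
```

Call:
apply_moves(series=[{"dx":5.5,"dy":0,"dz":-12,"turn":0,"jaw":0.8},{"dx":10,"dy":0,"dz":-23,"turn":0,"jaw":0.8},{"dx":16,"dy":0,"dz":-47,"turn":0,"jaw":0.8},{"dx":18,"dy":0,"dz":-71.5,"turn":0,"jaw":0.8},{"dx":17,"dy":0,"dz":-96.5,"turn":0,"jaw":0.8}])

```text
time: 4.7
tool_pos: [0.5308, 0.1052, 0.2013]
tool_rot: [0.001, 0.078, 0.997, -0.001]
contact_force: [10.2, -4.5, -8.4]
gripper_width: 0.329
grasp_force: 59.6
```

Call:
apply_moves(series=[{"dx":-5,"dy":0,"dz":-24.5,"turn":0,"jaw":0.8},{"dx":-13.5,"dy":0,"dz":-48,"turn":0,"jaw":0.8},{"dx":-25.5,"dy":0,"dz":-69.5,"turn":0,"jaw":0.8},{"dx":-40.5,"dy":0,"dz":-89,"turn":0,"jaw":0.8},{"dx":-58,"dy":0,"dz":-106.5,"turn":0,"jaw":0.8}])

```text
time: 5.12
tool_pos: [0.587, 0.0963, 0.3064]
tool_rot: [-0.003, 0.078, 0.997, -0.001]
contact_force: [0.8, -4.7, -8.6]
gripper_width: 0.327
grasp_force: 59.7
```

Call:
apply_moves(series=[{"dx":-20,"dy":0,"dz":-14.5,"turn":0,"jaw":0.8},{"dx":-42.5,"dy":0,"dz":-25.5,"turn":0,"jaw":0.8},{"dx":-66,"dy":0,"dz":-33.5,"turn":0,"jaw":0.8},{"dx":-90.5,"dy":0,"dz":-37.5,"turn":0,"jaw":0.8},{"dx":-108,"dy":0,"dz":-38.5,"turn":0,"jaw":0.8}])

```text
time: 5.53
tool_pos: [0.6954, 0.079, 0.3474]
tool_rot: [-0.001, 0.079, 0.997, -0.001]
contact_force: [-5.0, -3.6, 4.2]
gripper_width: 0.318
grasp_force: 58.7
```

Call:
apply_moves(series=[{"dx":0,"dy":0,"dz":0,"turn":0,"jaw":0.8},{"dx":0,"dy":0,"dz":0,"turn":0,"jaw":0.4},{"dx":0,"dy":0,"dz":0,"turn":0,"jaw":0.35},{"dx":0,"dy":0,"dz":-30,"turn":0,"jaw":0.35},{"dx":0,"dy":0,"dz":-60,"turn":0,"jaw":0.35}])

```text
time: 5.95
tool_pos: [0.6935, 0.0809, 0.4031]
tool_rot: [-0.004, 0.077, 0.997, 0.0]
contact_force: [-0.0, -0.1, 1.4]
gripper_width: 0.654
grasp_force: 0.0
```

Call:
apply_moves(series=[{"dx":40,"dy":0,"dz":0,"turn":0,"jaw":0.35},{"dx":80,"dy":0,"dz":0,"turn":0,"jaw":0.35},{"dx":120,"dy":0,"dz":0,"turn":0,"jaw":0.35},{"dx":160,"dy":0,"dz":0,"turn":0,"jaw":0.35},{"dx":170,"dy":0,"dz":0,"turn":0,"jaw":0.35}])

```text
time: 6.37
tool_pos: [0.5223, 0.1081, 0.4066]
tool_rot: [-0.001, 0.076, 0.997, 0.001]
contact_force: [1.0, 0.6, 0.8]
gripper_width: 0.651
grasp_force: 0.0
```

```bash
cat > w.py <<'E'
import sys
from h import *
p=np.load("p.npy");yaw=p[2]+np.pi/2
s=state();print(s["time"],s["tool_pos"],s["gripper_width"],s["contact_force"].round(1))
f=grab_frame("wrist")
def pt(th,r,n):  # knob angle th -> point; 2.356 = up slope, 0 = down-left
    a=th-2.356
    return C+r*(np.cos(a)*U-np.sin(a)*Y)+n*N
# rectified panel view: 4 px/mm; image up = up slope, right = welder's right
S=4;n0=.0055
L=.065;corn=np.array([C+a*U+b*Y+n0*N for a,b in((L,L),(L,-L),(-L,-L),(-L,L))])
q=proj(f,w2(p,corn)).astype(np.float32)
w=int(2*L*1000*S)
Hm=cv2.getPerspectiveTransform(q,np.float32([[0,0],[w,0],[w,w],[0,w]]))
rec=cv2.warpPerspective(f["pixels"],Hm,(w,w),flags=cv2.INTER_CUBIC)
save(sys.argv[1]+"_rec",rec)
im=f["pixels"]
sm=cv2.resize(im,(600,375))
save(sys.argv[1],np.hstack([cv2.copyMakeBorder(cv2.resize(rec,(375,375)),0,0,0,0,0),sm[:, 87:512]]))
E
python3 w.py w3
```

```text
6.3667 [0.52232715 0.10811597 0.40662844] 0.6514264569202247 [1.  0.6 0.8]
```

View pics/w3.png

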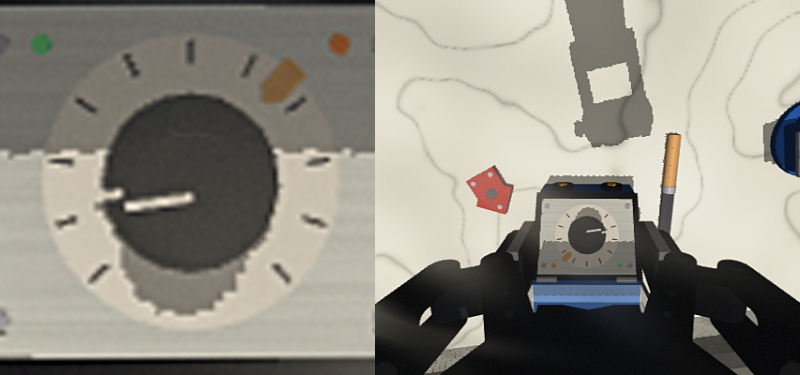

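The rectified panel (left) shows the white line at about (112,195), pointing left, so the knob reads about 0.62. The brass nose is at about (268,93), upper right, about 3.07. The knob needs roughly 2.45 rad clockwise. Before that, I'll push the hood back to its stop for clearance.

Call:
apply_moves(series=[{"dx":-30,"dy":0,"dz":12,"turn":0,"jaw":1.0},{"dx":-60,"dy":0,"dz":30,"turn":0,"jaw":1.0},{"dx":-90,"dy":0,"dz":50,"turn":0,"jaw":1.0},{"dx":-115,"dy":0,"dz":62,"turn":0,"jaw":1.0},{"dx":-130,"dy":0,"dz":62,"turn":0,"jaw":1.0}])

```text
time: 6.83
tool_pos: [0.6565, 0.0859, 0.3387]
tool_rot: [-0.004, 0.078, 0.997, -0.0]
contact_force: [-0.8, -0.2, -0.7]
gripper_width: 0.004
grasp_force: 0.0
```

Call:
apply_moves(series=[{"dx":-12,"dy":0,"dz":0,"turn":0,"jaw":1.0},{"dx":-24,"dy":0,"dz":0,"turn":0,"jaw":1.0},{"dx":-36,"dy":0,"dz":0,"turn":0,"jaw":1.0},{"dx":-46,"dy":0,"dz":0,"turn":0,"jaw":1.0},{"dx":-50,"dy":0,"dz":0,"turn":0,"jaw":1.0}])

```text
time: 7.25
tool_pos: [0.7032, 0.079, 0.3423]
tool_rot: [-0.006, 0.078, 0.997, 0.0]
contact_force: [-19.9, 2.5, 2.1]
gripper_width: -0.001
grasp_force: 10.0
```

Call:
apply_moves(series=[{"dx":20,"dy":0,"dz":0,"turn":-0.06,"jaw":0.3},{"dx":55,"dy":0,"dz":0,"turn":-0.12,"jaw":0.3},{"dx":71,"dy":0,"dz":30,"turn":-0.18,"jaw":0.3},{"dx":71,"dy":0,"dz":65,"turn":-0.24,"jaw":0.3},{"dx":71,"dy":0,"dz":100,"turn":-0.3,"jaw":0.3}])

```text
time: 7.67
tool_pos: [0.6351, 0.0901, 0.2453]
tool_rot: [0.002, -0.074, 0.997, 0.0]
contact_force: [0.0, 0.2, -0.6]
gripper_width: 0.694
grasp_force: 0.0
```

```bash
python3 - <<'E'
from h import *
p=np.load("p.npy");yaw=p[2]+np.pi/2
s=state();print(s["time"],s["tool_pos"],s["contact_force"],(Rz(p[2]).T@(s["tool_pos"]-[p[0],p[1],0])).round(4))
t=wp([-.105,0,.156]);print(t,rel(t,yaw+.3))
f=grab_frame("scene");H=np.array([-.041,0,.173])
im=cv2.resize(f["pixels"][100:260,240:400],None,fx=4,fy=4,interpolation=cv2.INTER_CUBIC)
for ph,c in((1.9,(255,0,0)),(2.1,(0,255,0)),(2.2,(255,255,0))):
    Q=pull-H;cc,sn=np.cos(ph),np.sin(ph);Q=np.c_[cc*Q[:,0]+sn*Q[:,2],Q[:,1],-sn*Q[:,0]+cc*Q[:,2]]+H
    q=(proj(f,w2(p,Q))-[240,100]+.5)*4;cv2.polylines(im,[cv2.convexHull(q.astype(np.float32)).round().astype(np.int32)],True,c,1)
save("s2",im[:600])
E
```

```text
7.6667 [0.63505507 0.09013545 0.24525885] [ 0.01979709  0.23345849 -0.55103974] [-0.1019  0.0003  0.2453]
[0.63192772 0.09037581 0.156     ] (array([ 3.5,  0.7, 89.2]), np.float64(0.008927079395635085))
```

View pics/s2.png

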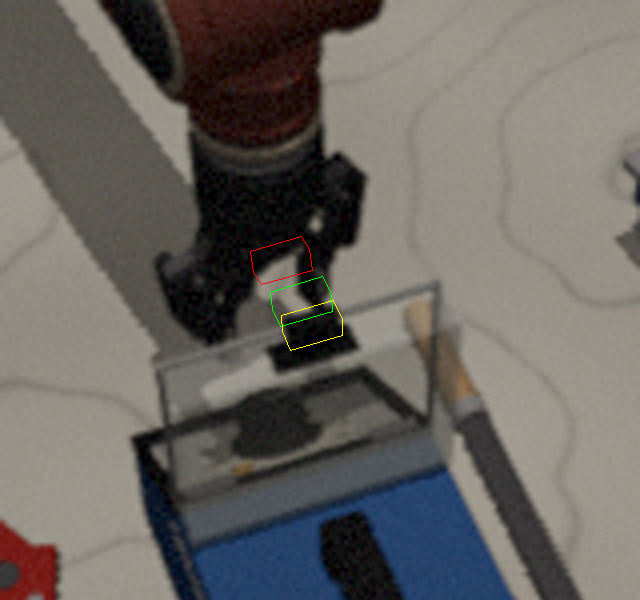

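The hood stands upright against its stop: the pull at about (315,325) matches the 2.2 rad outline. I'll descend to the knob and grip it.

Call:
apply_moves(series=[{"dx":2,"dy":0,"dz":30,"turn":0.0,"jaw":0.3},{"dx":3,"dy":0.5,"dz":60,"turn":0.0,"jaw":0.3},{"dx":3,"dy":0.5,"dz":78,"turn":0.0,"jaw":0.3},{"dx":3,"dy":0.5,"dz":86,"turn":0.0,"jaw":0.3},{"dx":3,"dy":0.5,"dz":86,"turn":0.0,"jaw":0.3}])

```text
time: 8.13
tool_pos: [0.6307, 0.0896, 0.1564]
tool_rot: [-0.002, -0.072, 0.997, 0.0]
contact_force: [0.4, 0.7, -0.6]
gripper_width: 0.701
grasp_force: 0.0
```

Call:
apply_moves(series=[{"dx":0,"dy":0,"dz":0,"turn":0.0,"jaw":0.45},{"dx":0,"dy":0,"dz":0,"turn":0.0,"jaw":0.6},{"dx":0,"dy":0,"dz":0,"turn":0.0,"jaw":0.7},{"dx":0,"dy":0,"dz":0,"turn":0.0,"jaw":0.7}])

```text
time: 8.47
tool_pos: [0.6328, 0.0895, 0.1611]
tool_rot: [0.002, -0.072, 0.997, -0.0]
contact_force: [-1.6, -0.8, 2.6]
gripper_width: 0.485
grasp_force: 59.9
```

```bash
cat > k.py <<'E'
from h import *
p=np.load("p.npy");yaw=p[2]+np.pi/2
s=state();R=Rt(s["tool_rot"]);print(s["time"],(Rz(p[2]).T@(s["tool_pos"]-[p[0],p[1],0])).round(4),"psi",yaw-np.arctan2(R[1,1],R[0,1]),"w",s["gripper_width"],"F",s["contact_force"].round(1),"T",s["ft_torque"].round(2),"g",s["grasp_force"])
E
python3 k.py
```

```text
8.4667 [-0.104  -0.0007  0.1611] psi -0.30497163853368914 w 0.4847372004583462 F [-1.6 -0.8  2.6] T [-0.12  0.17 -0.09] g 59.898721575737
```

Call:
apply_moves(series=[{"dx":0,"dy":0,"dz":0,"turn":0.1,"jaw":0.7},{"dx":0,"dy":0,"dz":0,"turn":0.2,"jaw":0.7},{"dx":0,"dy":0,"dz":0,"turn":0.3,"jaw":0.7},{"dx":0,"dy":0,"dz":0,"turn":0.4,"jaw":0.7},{"dx":0,"dy":0,"dz":0,"turn":0.5,"jaw":0.7}])

```text
time: 8.88
tool_pos: [0.635, 0.0886, 0.1604]
tool_rot: [0.005, 0.179, 0.984, 0.0]
contact_force: [6.8, -5.4, -4.7]
gripper_width: 0.474
grasp_force: 77.6
```

Call:
apply_moves(series=[{"dx":0,"dy":0,"dz":0,"turn":0.1,"jaw":0.7},{"dx":0,"dy":0,"dz":0,"turn":0.1,"jaw":0.7}])

```text
time: 9.05
tool_pos: [0.6361, 0.0872, 0.1596]
tool_rot: [0.007, 0.227, 0.974, -0.0]
contact_force: [14.6, -9.3, -10.4]
gripper_width: 0.472
grasp_force: 81.3
```

```bash
python3 k.py; cat > m.py <<'E'
# knob line and marker angles from the wrist picture
from h import *
import sys
p=np.load("p.npy")
f=grab_frame("wrist");im=f["pixels"];hsv=cv2.cvtColor(im,cv2.COLOR_RGB2HSV)
def polar(n,r,th):
    a=th-2.356
    return w2(p,np.array([C+r*(np.cos(t)*U-np.sin(t)*Y)+n*N for t in a]))
def samp(ch,n,rs,th):
    o=0
    for r in rs:
        q=proj(f,polar(n,r,th)).astype(np.float32);o=o+cv2.remap(ch,q[:,0].reshape(1,-1),q[:,1].reshape(1,-1),cv2.INTER_LINEAR)[0]
    return o/len(rs)
th=np.arange(-.75,5.5,.01)
g=im.min(2).astype(np.float32)
for n,rs in((.0055,(.0245,.026,.0275,.029)),(.0315,(.008,.012,.016,.019))):
    v=samp(g,n,rs,th);i=v.argmax();w=np.clip(v-0.5*(v.max()+np.median(v)),0,None);w[abs(th-th[i])>.15]=0
    print("line n",n,"peak",th[i].round(2),"cent",((w*th).sum()/w.sum()).round(3),"max",v.max().round(),"med",np.median(v).round())
sat=(im[...,0].astype(np.float32)-im[...,2])
v=samp(sat,.0045,(.041,.044,.047,.05),th);i=v.argmax();w=np.clip(v-.5*v.max(),0,None);w[abs(th-th[i])>.2]=0
print("marker",((w*th).sum()/w.sum()).round(3),v.max().round(),th[v>.5*v.max()][[0,-1]])
save(sys.argv[1],im)
E
python3 m.py m1
```

```text
9.05 [-0.1003 -0.0024  0.1596] psi 0.29725612137933277 w 0.4724778262275001 F [ 14.6  -9.3 -10.4] T [-0.52 -2.98  0.67] g 81.3486099243164
line n 0.0055 peak 1.02 cent 1.05 max 69.0 med 39.0
line n 0.0315 peak 1.04 cent 1.092 max 122.0 med 36.0
marker 3.112 161.0 [3.01 3.18]
```

Call:
apply_moves(series=[{"dx":0,"dy":0,"dz":0,"turn":0,"jaw":0.3},{"dx":0,"dy":0,"dz":0,"turn":0,"jaw":0.3},{"dx":0,"dy":0,"dz":-20,"turn":-0.1,"jaw":0.3},{"dx":0,"dy":0,"dz":-40,"turn":-0.2,"jaw":0.3},{"dx":0,"dy":0,"dz":-60,"turn":-0.3,"jaw":0.3}])

```text
time: 9.52
tool_pos: [0.6314, 0.09, 0.2198]
tool_rot: [-0.0, 0.075, 0.997, 0.0]
contact_force: [0.5, 0.2, -0.9]
gripper_width: 0.701
grasp_force: 0.0
```

Call:
apply_moves(series=[{"dx":0,"dy":0,"dz":-30,"turn":-0.1,"jaw":0.3},{"dx":0,"dy":0,"dz":-30,"turn":-0.2,"jaw":0.3},{"dx":0,"dy":0,"dz":-30,"turn":-0.3,"jaw":0.3},{"dx":0,"dy":0,"dz":-30,"turn":-0.3,"jaw":0.3}])

```text
time: 9.85
tool_pos: [0.632, 0.0901, 0.2507]
tool_rot: [0.001, -0.073, 0.997, 0.0]
contact_force: [0.8, -0.4, 0.2]
gripper_width: 0.701
grasp_force: 0.0
```

```bash
python3 k.py;python3 m.py m2; python3 - <<'E'
import cv2;a=cv2.imread('pics/m2.png')
b=cv2.imread('pics/m1.png')
import numpy as np;cv2.imwrite('pics/m12.png',np.hstack([b[150:400,120:520],a[150:400,120:520]]))
E
```

```text
9.85 [-0.1048 -0.0003  0.2507] psi -0.3072262019584693 w 0.7014018244895983 F [ 0.8 -0.4  0.2] T [ 0.01  0.08 -0.  ] g 0.0
line n 0.0055 peak 1.04 cent 1.046 max 133.0 med 37.0
line n 0.0315 peak 1.1 cent 1.097 max 131.0 med 24.0
marker 3.089 132.0 [3.   3.18]
```

View pics/m12.png

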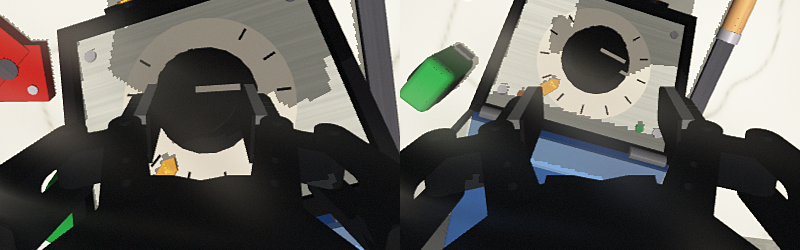

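The right half of the picture shows the line at about (612,57) and the marker at (552,85). The knob now reads about 1.05 and the marker about 3.09, so a 0.6 rad tool stroke gave roughly 0.43. I'll use wider strokes, two now.

Call:
apply_moves(series=[{"dx":0,"dy":0,"dz":30,"turn":-0.05,"jaw":0.3},{"dx":0,"dy":0,"dz":60,"turn":-0.1,"jaw":0.3},{"dx":0,"dy":0,"dz":82,"turn":-0.1,"jaw":0.3},{"dx":0,"dy":0,"dz":90,"turn":-0.1,"jaw":0.3},{"dx":0,"dy":0,"dz":90,"turn":-0.1,"jaw":0.3}])

```text
time: 10.32
tool_pos: [0.6295, 0.0897, 0.1553]
tool_rot: [-0.003, -0.121, 0.993, 0.0]
contact_force: [0.5, 0.1, -1.0]
gripper_width: 0.697
grasp_force: 0.0
```

Call:
apply_moves(series=[{"dx":0,"dy":0,"dz":0,"turn":0,"jaw":0.45},{"dx":0,"dy":0,"dz":0,"turn":0,"jaw":0.6},{"dx":0,"dy":0,"dz":0,"turn":0,"jaw":0.7},{"dx":0,"dy":0,"dz":0,"turn":0,"jaw":0.7}])

```text
time: 10.65
tool_pos: [0.6322, 0.0894, 0.1606]
tool_rot: [0.001, -0.122, 0.993, -0.0]
contact_force: [-1.5, -1.3, 1.7]
gripper_width: 0.485
grasp_force: 59.4
```

Call:
apply_moves(series=[{"dx":0,"dy":0,"dz":0,"turn":0.1,"jaw":0.7},{"dx":0,"dy":0,"dz":0,"turn":0.2,"jaw":0.7},{"dx":0,"dy":0,"dz":0,"turn":0.3,"jaw":0.7},{"dx":0,"dy":0,"dz":0,"turn":0.4,"jaw":0.7},{"dx":0,"dy":0,"dz":0,"turn":0.5,"jaw":0.7}])

```text
time: 11.07
tool_pos: [0.6331, 0.0882, 0.1608]
tool_rot: [0.002, 0.13, 0.991, -0.001]
contact_force: [1.7, -2.8, -0.6]
gripper_width: 0.478
grasp_force: 75.2
```

Call:
apply_moves(series=[{"dx":0,"dy":0,"dz":0,"turn":0.1,"jaw":0.7},{"dx":0,"dy":0,"dz":0,"turn":0.2,"jaw":0.7},{"dx":0,"dy":0,"dz":0,"turn":0.3,"jaw":0.7},{"dx":0,"dy":0,"dz":0,"turn":0.3,"jaw":0.7}])

```text
time: 11.4
tool_pos: [0.6311, 0.0893, 0.1626]
tool_rot: [-0.001, 0.276, 0.961, -0.001]
contact_force: [-13.0, -2.9, 12.8]
gripper_width: 0.474
grasp_force: 59.0
```

Call:
apply_moves(series=[{"dx":0,"dy":0,"dz":0,"turn":0,"jaw":0.3},{"dx":0,"dy":0,"dz":0,"turn":0,"jaw":0.3},{"dx":0,"dy":0,"dz":-12,"turn":-0.1,"jaw":0.3},{"dx":0,"dy":0,"dz":-15,"turn":-0.2,"jaw":0.3},{"dx":0,"dy":0,"dz":-15,"turn":-0.3,"jaw":0.3}])

```text
time: 11.82
tool_pos: [0.6331, 0.0899, 0.176]
tool_rot: [0.002, 0.125, 0.992, 0.001]
contact_force: [-0.1, 0.4, 0.2]
gripper_width: 0.701
grasp_force: 0.0
```

```bash
python3 k.py;python3 m.py m3
```

```text
11.8167 [-0.1038 -0.0003  0.176 ] psi 0.08981720717774166 w 0.7007942569259674 F [-0.1  0.4  0.2] T [ 0.01  0.01 -0.  ] g 0.0
line n 0.0055 peak 1.47 cent 1.498 max 142.0 med 46.0
line n 0.0315 peak 1.58 cent 1.556 max 125.0 med 43.0
marker 3.09 159.0 [3.   3.18]
```

Call:
apply_moves(series=[{"dx":0,"dy":0,"dz":0,"turn":-0.1,"jaw":0.3},{"dx":0,"dy":0,"dz":0,"turn":-0.2,"jaw":0.3},{"dx":0,"dy":0,"dz":0,"turn":-0.3,"jaw":0.3},{"dx":0,"dy":0,"dz":8,"turn":-0.4,"jaw":0.3},{"dx":0,"dy":0,"dz":16,"turn":-0.42,"jaw":0.3}])

```text
time: 12.28
tool_pos: [0.6325, 0.0898, 0.1586]
tool_rot: [0.001, -0.082, 0.997, 0.0]
contact_force: [-0.4, 0.9, -0.1]
gripper_width: 0.698
grasp_force: 0.0
```

Call:
apply_moves(series=[{"dx":0,"dy":0,"dz":0,"turn":0,"jaw":0.45},{"dx":0,"dy":0,"dz":0,"turn":0,"jaw":0.6},{"dx":0,"dy":0,"dz":0,"turn":0,"jaw":0.7},{"dx":0,"dy":0,"dz":0,"turn":0,"jaw":0.7}])

```text
time: 12.62
tool_pos: [0.6308, 0.0889, 0.1568]
tool_rot: [-0.001, -0.081, 0.997, -0.001]
contact_force: [-2.4, -4.5, -4.5]
gripper_width: 0.493
grasp_force: 60.0
```

Call:
apply_moves(series=[{"dx":0,"dy":0,"dz":0,"turn":0.12,"jaw":0.7},{"dx":0,"dy":0,"dz":0,"turn":0.24,"jaw":0.7},{"dx":0,"dy":0,"dz":0,"turn":0.36,"jaw":0.7},{"dx":0,"dy":0,"dz":0,"turn":0.48,"jaw":0.7},{"dx":0,"dy":0,"dz":0,"turn":0.6,"jaw":0.7}])

```text
time: 13.03
tool_pos: [0.6315, 0.0898, 0.1576]
tool_rot: [-0.0, 0.218, 0.976, 0.001]
contact_force: [-2.1, -2.3, -3.3]
gripper_width: 0.488
grasp_force: 74.3
```

Call:
apply_moves(series=[{"dx":0,"dy":0,"dz":0,"turn":0.05,"jaw":0.7},{"dx":0,"dy":0,"dz":0,"turn":0.05,"jaw":0.3},{"dx":0,"dy":0,"dz":0,"turn":0.05,"jaw":0.3},{"dx":0,"dy":0,"dz":-12,"turn":-0.05,"jaw":0.3},{"dx":0,"dy":0,"dz":-15,"turn":-0.15,"jaw":0.3}])

```text
time: 13.45
tool_pos: [0.6328, 0.0902, 0.1749]
tool_rot: [0.002, 0.14, 0.99, 0.001]
contact_force: [0.4, 0.1, 0.9]
gripper_width: 0.702
grasp_force: 0.0
```

```bash
python3 k.py;python3 m.py m4
```

```text
13.45 [-1.041e-01 -1.000e-04  1.749e-01] psi 0.12003889794081601 w 0.7017266569662594 F [0.4 0.1 0.9] T [0.01 0.01 0.03] g 0.0
line n 0.0055 peak 1.88 cent 1.9 max 211.0 med 44.0
line n 0.0315 peak 1.96 cent 1.946 max 123.0 med 41.0
marker 3.091 160.0 [3.   3.18]
```

Call:
apply_moves(series=[{"dx":0,"dy":0,"dz":0,"turn":-0.11,"jaw":0.3},{"dx":0,"dy":0,"dz":0,"turn":-0.22,"jaw":0.3},{"dx":0,"dy":0,"dz":0,"turn":-0.33,"jaw":0.3},{"dx":0,"dy":0,"dz":8,"turn":-0.44,"jaw":0.3},{"dx":0,"dy":0,"dz":15,"turn":-0.46,"jaw":0.3}])

```text
time: 13.92
tool_pos: [0.6324, 0.09, 0.1585]
tool_rot: [0.001, -0.087, 0.996, 0.0]
contact_force: [0.9, 0.4, 0.0]
gripper_width: 0.699
grasp_force: 0.0
```

Call:
apply_moves(series=[{"dx":0,"dy":0,"dz":0,"turn":0,"jaw":0.45},{"dx":0,"dy":0,"dz":0,"turn":0,"jaw":0.6},{"dx":0,"dy":0,"dz":0,"turn":0,"jaw":0.7},{"dx":0,"dy":0,"dz":0,"turn":0,"jaw":0.7}])

```text
time: 14.25
tool_pos: [0.631, 0.089, 0.1571]
tool_rot: [-0.001, -0.086, 0.996, -0.001]
contact_force: [-1.6, -3.5, -2.6]
gripper_width: 0.494
grasp_force: 59.9
```

Call:
apply_moves(series=[{"dx":0,"dy":0,"dz":0,"turn":0.12,"jaw":0.7},{"dx":0,"dy":0,"dz":0,"turn":0.24,"jaw":0.7},{"dx":0,"dy":0,"dz":0,"turn":0.36,"jaw":0.7},{"dx":0,"dy":0,"dz":0,"turn":0.48,"jaw":0.7},{"dx":0,"dy":0,"dz":0,"turn":0.6,"jaw":0.7}])

```text
time: 14.67
tool_pos: [0.6318, 0.0896, 0.1578]
tool_rot: [0.0, 0.214, 0.977, 0.001]
contact_force: [-6.9, -3.4, 4.9]
gripper_width: 0.485
grasp_force: 75.1
```

Call:
apply_moves(series=[{"dx":0,"dy":0,"dz":0,"turn":0.05,"jaw":0.7},{"dx":0,"dy":0,"dz":0,"turn":0.05,"jaw":0.3},{"dx":0,"dy":0,"dz":0,"turn":0.05,"jaw":0.3},{"dx":0,"dy":0,"dz":-12,"turn":-0.05,"jaw":0.3},{"dx":0,"dy":0,"dz":-15,"turn":-0.15,"jaw":0.3}])

```text
time: 15.08
tool_pos: [0.6327, 0.0902, 0.1747]
tool_rot: [0.002, 0.135, 0.991, 0.001]
contact_force: [0.1, -0.2, 1.2]
gripper_width: 0.702
grasp_force: 0.0
```

Call:
apply_moves(series=[{"dx":0,"dy":0,"dz":0,"turn":-0.11,"jaw":0.3},{"dx":0,"dy":0,"dz":0,"turn":-0.22,"jaw":0.3},{"dx":0,"dy":0,"dz":0,"turn":-0.33,"jaw":0.3},{"dx":0,"dy":0,"dz":8,"turn":-0.44,"jaw":0.3},{"dx":0,"dy":0,"dz":15,"turn":-0.46,"jaw":0.3}])

```text
time: 15.5
tool_pos: [0.6326, 0.0902, 0.1588]
tool_rot: [0.002, -0.093, 0.996, 0.0]
contact_force: [-0.2, -0.0, -0.2]
gripper_width: 0.696
grasp_force: 0.0
```

Call:
apply_moves(series=[{"dx":0,"dy":0,"dz":0,"turn":0,"jaw":0.45},{"dx":0,"dy":0,"dz":0,"turn":0,"jaw":0.6},{"dx":0,"dy":0,"dz":0,"turn":0,"jaw":0.7},{"dx":0,"dy":0,"dz":0,"turn":0,"jaw":0.7}])

```text
time: 15.83
tool_pos: [0.6311, 0.089, 0.1573]
tool_rot: [-0.001, -0.091, 0.996, -0.001]
contact_force: [-2.0, -3.4, -1.5]
gripper_width: 0.492
grasp_force: 59.8
```

Call:
apply_moves(series=[{"dx":0,"dy":0,"dz":0,"turn":0.12,"jaw":0.7},{"dx":0,"dy":0,"dz":0,"turn":0.24,"jaw":0.7},{"dx":0,"dy":0,"dz":0,"turn":0.36,"jaw":0.7},{"dx":0,"dy":0,"dz":0,"turn":0.48,"jaw":0.7},{"dx":0,"dy":0,"dz":0,"turn":0.6,"jaw":0.7}])

```text
time: 16.25
tool_pos: [0.632, 0.0895, 0.1578]
tool_rot: [0.001, 0.209, 0.978, 0.001]
contact_force: [-14.5, -6.5, 13.7]
gripper_width: 0.485
grasp_force: 76.3
```

Call:
apply_moves(series=[{"dx":0,"dy":0,"dz":0,"turn":0.05,"jaw":0.7},{"dx":0,"dy":0,"dz":0,"turn":0.05,"jaw":0.3},{"dx":0,"dy":0,"dz":0,"turn":0.05,"jaw":0.3},{"dx":0,"dy":0,"dz":-12,"turn":-0.05,"jaw":0.3},{"dx":0,"dy":0,"dz":-15,"turn":-0.15,"jaw":0.3}])

```text
time: 16.67
tool_pos: [0.6326, 0.0902, 0.1746]
tool_rot: [0.001, 0.13, 0.991, 0.001]
contact_force: [0.7, 0.2, 0.9]
gripper_width: 0.7
grasp_force: 0.0
```

```bash
python3 k.py;python3 m.py m5
```

```text
16.6667 [-0.1043 -0.      0.1746] psi 0.09993826218030732 w 0.7001454171633925 F [0.7 0.2 0.9] T [ 0.09 -0.04 -0.  ] g 0.0
line n 0.0055 peak 2.68 cent 2.658 max 208.0 med 45.0
line n 0.0315 peak 2.72 cent 2.677 max 125.0 med 42.0
marker 3.091 160.0 [3.   3.18]
```

Call:
apply_moves(series=[{"dx":0,"dy":0,"dz":0,"turn":-0.11,"jaw":0.3},{"dx":0,"dy":0,"dz":0,"turn":-0.22,"jaw":0.3},{"dx":0,"dy":0,"dz":0,"turn":-0.33,"jaw":0.3},{"dx":0,"dy":0,"dz":8,"turn":-0.43,"jaw":0.3},{"dx":0,"dy":0,"dz":15,"turn":-0.43,"jaw":0.3}])

```text
time: 17.13
tool_pos: [0.6322, 0.0901, 0.1583]
tool_rot: [0.001, -0.082, 0.997, 0.0]
contact_force: [-0.1, -0.6, -0.1]
gripper_width: 0.698
grasp_force: 0.0
```

Call:
apply_moves(series=[{"dx":0,"dy":0,"dz":0,"turn":0,"jaw":0.45},{"dx":0,"dy":0,"dz":0,"turn":0,"jaw":0.6},{"dx":0,"dy":0,"dz":0,"turn":0,"jaw":0.7},{"dx":0,"dy":0,"dz":0,"turn":0,"jaw":0.7}])

```text
time: 17.47
tool_pos: [0.6309, 0.089, 0.1569]
tool_rot: [-0.001, -0.081, 0.997, -0.001]
contact_force: [-2.0, -3.9, -2.4]
gripper_width: 0.496
grasp_force: 59.9
```

Call:
apply_moves(series=[{"dx":0,"dy":0,"dz":0,"turn":0.12,"jaw":0.7},{"dx":0,"dy":0,"dz":0,"turn":0.24,"jaw":0.7},{"dx":0,"dy":0,"dz":0,"turn":0.36,"jaw":0.7},{"dx":0,"dy":0,"dz":0,"turn":0.48,"jaw":0.7},{"dx":0,"dy":0,"dz":0,"turn":0.56,"jaw":0.7}])

```text
time: 17.88
tool_pos: [0.6321, 0.0898, 0.1572]
tool_rot: [0.001, 0.198, 0.98, 0.001]
contact_force: [-18.2, -8.7, 15.6]
gripper_width: 0.483
grasp_force: 76.3
```

Call:
apply_moves(series=[{"dx":0,"dy":0,"dz":0,"turn":0,"jaw":0.7},{"dx":0,"dy":0,"dz":0,"turn":0,"jaw":0.3},{"dx":0,"dy":0,"dz":0,"turn":0,"jaw":0.3},{"dx":0,"dy":0,"dz":-12,"turn":-0.05,"jaw":0.3},{"dx":0,"dy":0,"dz":-15,"turn":-0.1,"jaw":0.3}])

```text
time: 18.3
tool_pos: [0.6328, 0.0903, 0.1749]
tool_rot: [0.002, 0.146, 0.989, 0.001]
contact_force: [1.1, -0.9, 0.5]
gripper_width: 0.699
grasp_force: 0.0
```

```bash
python3 k.py;python3 m.py m6
```

```text
18.3 [-0.1042  0.      0.1749] psi 0.13268587587254 w 0.69888422241341 F [ 1.1 -0.9  0.5] T [0.01 0.01 0.01] g 0.0
line n 0.0055 peak 2.94 cent 2.963 max 188.0 med 44.0
line n 0.0315 peak 3.02 cent 2.969 max 125.0 med 41.0
marker 3.091 159.0 [3.   3.18]
```

Call:
apply_moves(series=[{"dx":0,"dy":0,"dz":-30,"turn":-0.1,"jaw":0.3},{"dx":20,"dy":0,"dz":-65,"turn":-0.13,"jaw":0.3},{"dx":40,"dy":0,"dz":-100,"turn":-0.13,"jaw":0.3},{"dx":40,"dy":0,"dz":-100,"turn":-0.13,"jaw":0.3},{"dx":40,"dy":0,"dz":-100,"turn":-0.13,"jaw":0.3}])

```text
time: 18.77
tool_pos: [0.5946, 0.1022, 0.2775]
tool_rot: [0.004, 0.083, 0.997, 0.001]
contact_force: [0.1, -0.4, -0.8]
gripper_width: 0.705
grasp_force: 0.0
```

```bash
python3 k.py;python3 m.py m7; python3 w.py w7; cat > c.py <<'E'
# dial centre offset in panel plane from dial rim (r=.052), radial edge fit
from h import *
import sys
p=np.load("p.npy");f=grab_frame("wrist");g=f["pixels"].astype(np.float32).mean(2)
from scipy.ndimage import map_coordinates
from scipy.optimize import least_squares
rs=np.arange(.047,.058,.0002);pts=[]
for a in np.arange(0,2*np.pi,.03):
    P=np.array([C+r*(np.cos(a)*U-np.sin(a)*Y)+.0005*N for r in rs]);q=proj(f,w2(p,P))
    v=map_coordinates(g,[q[:,1],q[:,0]],order=1);d=-np.gradient(v);i=d.argmax()
    if d[i]>.8: pts.append((a,rs[i]))
A=np.array(pts);xy=np.c_[A[:,1]*np.cos(A[:,0]),A[:,1]*np.sin(A[:,0])]
r=least_squares(lambda t:np.hypot(xy[:,0]-t[0],xy[:,1]-t[1])-t[2],[0,0,.052],loss="soft_l1",f_scale=.0004)
print(len(A),"centre offset mm (up, right)",r.x*1000,np.median(abs(r.fun))*1000)
E
python3 c.py
```

```text
18.7667 [-0.1437  0.0056  0.2775] psi 0.005009049356663464 w 0.7045570531700442 F [ 0.1 -0.4 -0.8] T [ 0.05  0.06 -0.01] g 0.0
line n 0.0055 peak 2.97 cent 2.964 max 203.0 med 64.0
line n 0.0315 peak 3.0 cent 2.967 max 201.0 med 63.0
marker 3.09 133.0 [3.   3.18]
18.8167 [0.59387304 0.10182334 0.27469012] 0.7010336027091657 [-0.5 -0.1 -0. ]
210 centre offset mm (up, right) [ 1.06424015  0.97963895 52.0173486 ] 0.37956957791356394
```

View pics/w7_rec.png

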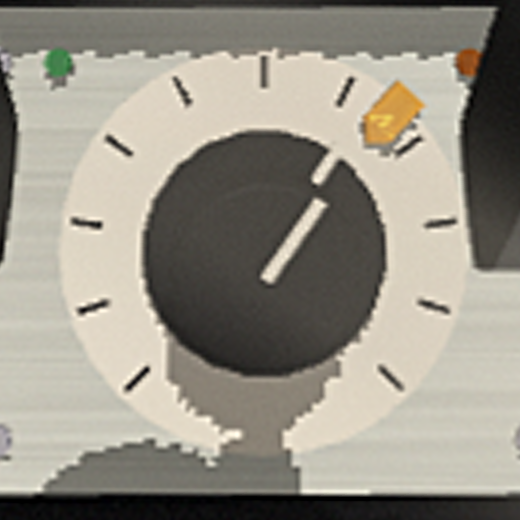

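The rectified view shows the line running from (268,278) to (334,155), about 2.98. The marker's axis is at about 3.09, with its nose at (367,135), so about 0.11 rad remains. I'll correct the dial centre in the model, re-measure, then make one small stroke.

```bash
cat >> h.py <<'E'
C=C+.00106*U-.00098*Y
E
python3 m.py m8; python3 c.py; python3 - <<'E'
from h import *
p=np.load("p.npy");yaw=p[2]+np.pi/2
print(rel(wp([-.105,0,.160]),yaw+.15))
E
```

```text
line n 0.0055 peak 2.97 cent 2.958 max 201.0 med 61.0
line n 0.0315 peak 2.98 cent 2.956 max 201.0 med 64.0
marker 3.09 140.0 [3.   3.18]
210 centre offset mm (up, right) [ 0.15486651  0.05913545 52.09520932] 0.43527061484897533
(array([-40.7,  -4.1, 110.6]), np.float64(-0.15531540000024857))
```

Call:
apply_moves(series=[{"dx":-20,"dy":-3,"dz":30,"turn":-0.08,"jaw":0.3},{"dx":-40,"dy":-5,"dz":65,"turn":-0.155,"jaw":0.3},{"dx":-41,"dy":-5,"dz":95,"turn":-0.155,"jaw":0.3},{"dx":-41,"dy":-5,"dz":110,"turn":-0.155,"jaw":0.3},{"dx":-41,"dy":-5,"dz":112,"turn":-0.155,"jaw":0.3}])

```text
time: 19.43
tool_pos: [0.6297, 0.0893, 0.1543]
tool_rot: [-0.005, 0.006, 1.0, -0.0]
contact_force: [-1.2, -0.2, -0.8]
gripper_width: 0.702
grasp_force: 0.0
```

Call:
apply_moves(series=[{"dx":0,"dy":0,"dz":0,"turn":0,"jaw":0.45},{"dx":0,"dy":0,"dz":0,"turn":0,"jaw":0.6},{"dx":0,"dy":0,"dz":0,"turn":0,"jaw":0.7},{"dx":0,"dy":0,"dz":0,"turn":0,"jaw":0.7}])

```text
time: 19.77
tool_pos: [0.6327, 0.0893, 0.1614]
tool_rot: [0.0, 0.005, 1.0, -0.0]
contact_force: [-1.6, -2.2, -6.0]
gripper_width: 0.48
grasp_force: 61.0
```

```bash
python3 k.py;python3 m.py m9
```

```text
19.7667 [-0.1041 -0.0009  0.1614] psi -0.15032687865870553 w 0.47996472916965144 F [-1.6 -2.2 -6. ] T [-0.31  0.27  0.04] g 60.97520470619202
line n 0.0055 peak 2.92 cent 2.946 max 179.0 med 33.0
line n 0.0315 peak 2.9 cent 2.95 max 121.0 med 33.0
marker 3.83 26.0 [-0.75  5.49]
```

Call:
apply_moves(series=[{"dx":0,"dy":0,"dz":0,"turn":0.06,"jaw":0.7},{"dx":0,"dy":0,"dz":0,"turn":0.11,"jaw":0.7},{"dx":0,"dy":0,"dz":0,"turn":0.11,"jaw":0.7}])

```text
time: 20.07
tool_pos: [0.6328, 0.0899, 0.1613]
tool_rot: [0.0, 0.06, 0.998, 0.001]
contact_force: [-1.9, -3.5, -5.2]
gripper_width: 0.484
grasp_force: 61.3
```

```bash
python3 k.py;python3 m.py m10
```

```text
20.0667 [-0.104  -0.0003  0.1613] psi -0.041466289013877944 w 0.48447666117703936 F [-1.9 -3.5 -5.2] T [0.97 0.22 1.01] g 61.32904529571533
line n 0.0055 peak 3.01 cent 3.032 max 150.0 med 33.0
line n 0.0315 peak 3.09 cent 3.042 max 121.0 med 35.0
marker 3.96 26.0 [-0.75  5.49]
```

Call:
apply_moves(series=[{"dx":0,"dy":0,"dz":0,"turn":0.06,"jaw":0.7},{"dx":0,"dy":0,"dz":0,"turn":0.06,"jaw":0.7}])

```text
time: 20.28
tool_pos: [0.6318, 0.0897, 0.1621]
tool_rot: [-0.002, 0.09, 0.996, -0.0]
contact_force: [-7.4, -1.9, 0.5]
gripper_width: 0.479
grasp_force: 60.3
```

```bash
python3 k.py;python3 m.py m11
```

```text
20.2833 [-0.105  -0.0007  0.1621] psi 0.019656846428103503 w 0.47904360572962773 F [-7.4 -1.9  0.5] T [0.42 1.32 0.65] g 60.28095781803131
line n 0.0055 peak 3.09 cent 3.069 max 126.0 med 34.0
line n 0.0315 peak 3.12 cent 3.07 max 121.0 med 35.0
marker 3.038 85.0 [3.   3.08]
```

Call:
apply_moves(series=[{"dx":0,"dy":0,"dz":0,"turn":0,"jaw":0.3},{"dx":0,"dy":0,"dz":0,"turn":0,"jaw":0.3},{"dx":0,"dy":0,"dz":-30,"turn":0,"jaw":0.3},{"dx":20,"dy":0,"dz":-70,"turn":0,"jaw":0.3},{"dx":40,"dy":0,"dz":-110,"turn":0,"jaw":0.3}])

```text
time: 20.75
tool_pos: [0.5965, 0.0964, 0.2672]
tool_rot: [0.001, 0.09, 0.996, 0.0]
contact_force: [1.3, 0.1, 0.4]
gripper_width: 0.703
grasp_force: 0.0
```

```bash
python3 k.py;python3 m.py m12b; python3 m.py m13;python3 w.py w13
```

```text
20.75 [-0.1409  0.0003  0.2672] psi 0.02010875801015266 w 0.7034565234600341 F [1.3 0.1 0.4] T [ 0.03 -0.01 -0.02] g 0.0
line n 0.0055 peak 3.06 cent 3.058 max 203.0 med 61.0
line n 0.0315 peak 3.07 cent 3.055 max 203.0 med 64.0
marker 3.089 139.0 [3.   3.18]
line n 0.0055 peak 3.06 cent 3.059 max 205.0 med 62.0
line n 0.0315 peak 3.06 cent 3.054 max 202.0 med 59.0
marker 3.09 129.0 [2.99 3.18]
20.85 [0.59936069 0.09731717 0.27688212] 0.7003787799907061 [1.  0.3 1. ]
```

```bash
python3 - <<'E'
import cv2,numpy as np
for nm in("w7_rec","w13_rec"):
    im=cv2.imread(f"pics/{nm}.png")[...,::-1].astype(int);y,x=np.mgrid[:520,:520]
    cx,cy=(260,260) if nm=="w13_rec" else (260+4*.98,260-4*1.06)
    r=np.hypot(x-cx,y-cy)/4
    for lab,m in(("skirt",(im.min(2)>140)&(r>24)&(r<30)),("top",(im.min(2)>140)&(r<22)),("brass",(im[...,0]-im[...,2]>70)&(r>35)&(r<58)&(x>300)&(x<450))):
        m=m&(x>cx-15)&(y<cy+40)
        n,l,st,_=cv2.connectedComponentsWithStats(m.astype(np.uint8))
        k=1+st[1:,4].argmax();ys,xs=np.nonzero(l==k)
        vx,vy,x0,y0=cv2.fitLine(np.c_[xs,ys].astype(np.float32),cv2.DIST_HUBER,0,.01,.01).ravel()
        if vy>0:vx,vy=-vx,-vy
        print(nm,lab,len(xs),"own dir",round(2.356+np.arctan2(vx,-vy),3),"radial",round(2.356+np.arctan2(x0-cx,cy-y0),3),"r",round(np.hypot(x0-cx,y0-cy)/4,1))
E
```

```text
w7_rec skirt 272 own dir 2.945 radial 2.956 r 27.0
w7_rec top 1215 own dir 2.968 radial 3.438 r 8.3
w7_rec brass 2248 own dir 3.085 radial 3.087 r 47.1
w13_rec skirt 278 own dir 3.061 radial 3.058 r 27.0
w13_rec top 1226 own dir 3.064 radial 3.596 r 8.5
w13_rec brass 2247 own dir 3.094 radial 3.086 r 47.1
```

Call:
apply_moves(series=[{"dx":-20,"dy":0,"dz":35,"turn":-0.08,"jaw":0.3},{"dx":-40,"dy":0,"dz":70,"turn":-0.12,"jaw":0.3},{"dx":-40,"dy":0,"dz":95,"turn":-0.12,"jaw":0.3},{"dx":-40,"dy":0,"dz":110,"turn":-0.12,"jaw":0.3},{"dx":-40,"dy":0,"dz":110,"turn":-0.12,"jaw":0.3}])

```text
time: 21.32
tool_pos: [0.6331, 0.0891, 0.1499]
tool_rot: [-0.004, 0.031, 1.0, -0.0]
contact_force: [0.8, 0.3, -0.8]
gripper_width: 0.699
grasp_force: 0.0
```

Call:
apply_moves(series=[{"dx":0,"dy":0,"dz":0,"turn":0,"jaw":0.45},{"dx":0,"dy":0,"dz":0,"turn":0,"jaw":0.6},{"dx":0,"dy":0,"dz":0,"turn":0,"jaw":0.7},{"dx":0,"dy":0,"dz":0,"turn":0,"jaw":0.7}])

```text
time: 21.65
tool_pos: [0.6359, 0.0889, 0.1568]
tool_rot: [0.001, 0.03, 1.0, -0.0]
contact_force: [-2.4, -1.6, -0.8]
gripper_width: 0.483
grasp_force: 62.0
```

```bash
python3 m.py m14
```

```text
line n 0.0055 peak 3.08 cent 3.055 max 128.0 med 33.0
line n 0.0315 peak 3.11 cent 3.056 max 122.0 med 32.0
marker 3.846 24.0 [-0.75  5.49]
```

Call:
apply_moves(series=[{"dx":0,"dy":0,"dz":0,"turn":0.06,"jaw":0.7},{"dx":0,"dy":0,"dz":0,"turn":0.06,"jaw":0.7}])

```text
time: 21.87
tool_pos: [0.636, 0.0891, 0.1567]
tool_rot: [0.001, 0.06, 0.998, 0.0]
contact_force: [-3.5, -3.3, 0.3]
gripper_width: 0.484
grasp_force: 61.6
```

```bash
python3 k.py;python3 m.py m15
```

```text
21.8667 [-0.1008 -0.0006  0.1567] psi -0.040409443699163994 w 0.48442351684730556 F [-3.5 -3.3  0.3] T [0.34 0.34 0.67] g 61.64950489997864
line n 0.0055 peak 3.13 cent 3.101 max 127.0 med 33.0
line n 0.0315 peak 3.05 cent 3.096 max 120.0 med 33.0
marker 3.933 24.0 [-0.75  5.49]
```

Call:
apply_moves(series=[{"dx":0,"dy":0,"dz":0,"turn":0,"jaw":0.3},{"dx":0,"dy":0,"dz":0,"turn":0,"jaw":0.3},{"dx":0,"dy":0,"dz":-30,"turn":0,"jaw":0.3},{"dx":20,"dy":0,"dz":-70,"turn":0,"jaw":0.3},{"dx":40,"dy":0,"dz":-110,"turn":0,"jaw":0.3}])

```text
time: 22.33
tool_pos: [0.5984, 0.0938, 0.2605]
tool_rot: [-0.0, 0.06, 0.998, 0.0]
contact_force: [0.3, 0.0, 1.2]
gripper_width: 0.7
grasp_force: 0.0
```

```bash
python3 m.py m16; python3 m.py m17
```

```text
line n 0.0055 peak 3.1 cent 3.093 max 205.0 med 60.0
line n 0.0315 peak 3.12 cent 3.093 max 203.0 med 63.0
marker 3.091 141.0 [3.   3.18]
line n 0.0055 peak 3.1 cent 3.092 max 205.0 med 62.0
line n 0.0315 peak 3.07 cent 3.086 max 203.0 med 58.0
marker 3.09 136.0 [3.   3.18]
```

Call:
apply_moves(series=[{"dx":0,"dy":0,"dz":-40,"turn":0.02,"jaw":0.35},{"dx":0,"dy":0,"dz":-80,"turn":0.04,"jaw":0.35},{"dx":0,"dy":0,"dz":-120,"turn":0.04,"jaw":0.35},{"dx":0,"dy":0,"dz":-150,"turn":0.04,"jaw":0.35},{"dx":0,"dy":0,"dz":-150,"turn":0.04,"jaw":0.35}])

```text
time: 22.85
tool_pos: [0.6007, 0.094, 0.4205]
tool_rot: [0.008, 0.08, 0.997, 0.001]
contact_force: [-0.6, -0.0, 1.1]
gripper_width: 0.649
grasp_force: 0.0
```

```bash
python3 k.py; cat > pl.py <<'E'
from h import *
import sys
p=np.load("p.npy");yaw=p[2]+np.pi/2
H=np.array([-.041,0,.173]);v=np.array([-.1883,0,.0973])-H
def pos(ph):
    c,s=np.cos(ph),np.sin(ph);return H+np.array([c*v[0]+s*v[2],0,-s*v[0]+c*v[2]])
if __name__=="__main__":
    for ph in(2.2,2.15):
        print(pos(ph),rel(wp(pos(ph)+[0,-.001,.008]),yaw),"above",rel(wp(pos(ph)+[0,-.001,.07]),yaw))
    q=pos(2.2)
    for ph in np.arange(2.2,-.01,-.15):print(round(ph,2),((pos(ph)-q)*1000*[-1,1,-1]).round(1)[[0,2]])
    print(0,((pos(0)-q)*1000*[-1,1,-1]).round(1)[[0,2]])
E
python3 pl.py
```

```text
22.85 [-0.1364 -0.0014  0.4205] psi -0.0009493929903452436 w 0.6493299019449887 F [-0.6 -0.   1.1] T [-0.07  0.03  0.01] g 0.0
[-0.01551696  0.          0.33664105] (array([-119.6,    0. ,   77.8]), np.float64(0.0009493929903452436)) above (array([-120.6,    0.2,   15.8]), np.float64(0.0009493929903452436))
[-0.02372745  0.          0.33771017] (array([-111.4,    0. ,   76.6]), np.float64(0.0009493929903452436)) above (array([-112.5,    0.2,   14.6]), np.float64(0.0009493929903452436))
2.2 [-0. -0.]
2.05 [24.7 -2. ]
1.9 [49.5 -0.2]
1.75 [73.7  5.2]
1.6 [96.8 14.2]
1.45 [118.4  26.5]
1.3 [137.8  42. ]
1.15 [154.7  60.1]
1.0 [168.8  80.6]
0.85 [179.6 102.9]
0.7 [186.9 126.6]
0.55 [190.6 151.2]
0.4 [190.6 176. ]
0.25 [186.9 200.5]
0.1 [179.6 224.3]
0 [172.8 239.3]
```

The knob is on the marker, both at 3.09, so now I'll grip the pull again.

Call:
apply_moves(series=[{"dx":-35,"dy":0,"dz":0,"turn":0,"jaw":0.35},{"dx":-70,"dy":0,"dz":0,"turn":0,"jaw":0.35},{"dx":-105,"dy":0,"dz":5,"turn":0,"jaw":0.35},{"dx":-119,"dy":0,"dz":15,"turn":0,"jaw":0.35},{"dx":-119,"dy":0,"dz":15,"turn":0,"jaw":0.35}])

```text
time: 23.27
tool_pos: [0.718, 0.0739, 0.3904]
tool_rot: [-0.002, 0.081, 0.997, -0.0]
contact_force: [1.2, 0.4, -0.3]
gripper_width: 0.653
grasp_force: 0.0
```

```bash
python3 k.py; python3 pl.py | head -1
```

```text
23.2667 [-0.0174 -0.0024  0.3904] psi 0.00043252238016666666 w 0.6530230306579272 F [ 1.2  0.4 -0.3] T [-0.02 -0.01  0.02] g 0.0
[-0.01551696  0.          0.33664105] (array([-2.1,  1.4, 45.7]), np.float64(-0.00043252238016666666)) above (array([ -1.8,   1.4, -16.3]), np.float64(-0.00043252238016666666))
```

Call:
apply_moves(series=[{"dx":-1,"dy":1,"dz":20,"turn":0,"jaw":0.35},{"dx":-1,"dy":1,"dz":40,"turn":0,"jaw":0.35},{"dx":-1,"dy":1,"dz":47,"turn":0,"jaw":0.35},{"dx":-1,"dy":1,"dz":47,"turn":0,"jaw":0.35},{"dx":-1,"dy":1,"dz":47,"turn":0,"jaw":0.6}])

```text
time: 23.68
tool_pos: [0.7168, 0.0757, 0.3485]
tool_rot: [0.0, 0.08, 0.997, 0.0]
contact_force: [0.1, 0.4, 0.2]
gripper_width: 0.524
grasp_force: 0.0
```

Call:
apply_moves(series=[{"dx":0,"dy":0,"dz":0,"turn":0,"jaw":0.7},{"dx":0,"dy":0,"dz":0,"turn":0,"jaw":0.8},{"dx":0,"dy":0,"dz":0,"turn":0,"jaw":0.8},{"dx":0,"dy":0,"dz":0,"turn":0,"jaw":0.8}])

```text
time: 24.02
tool_pos: [0.7174, 0.0753, 0.3505]
tool_rot: [0.001, 0.08, 0.997, 0.0]
contact_force: [-3.3, -0.8, 5.9]
gripper_width: 0.329
grasp_force: 60.4
```

```bash
python3 k.py
```

```text
24.0167 [-0.0182 -0.0012  0.3505] psi -0.00019210844330630472 w 0.3287866433305495 F [-3.3 -0.8  5.9] T [-0.12  0.47  0.02] g 60.434237122535706
```

Call:
apply_moves(series=[{"dx":0,"dy":0,"dz":0,"turn":0,"jaw":0.5},{"dx":0,"dy":0,"dz":0,"turn":0,"jaw":0.5},{"dx":-1,"dy":0,"dz":6,"turn":0,"jaw":0.5},{"dx":-1,"dy":0,"dz":6,"turn":0,"jaw":0.7},{"dx":-1,"dy":0,"dz":6,"turn":0,"jaw":0.8}])

```text
time: 24.43
tool_pos: [0.718, 0.0752, 0.3401]
tool_rot: [-0.001, 0.08, 0.997, -0.0]
contact_force: [0.3, -0.9, -1.5]
gripper_width: 0.333
grasp_force: 59.9
```

Call:
apply_moves(series=[{"dx":0,"dy":0,"dz":0,"turn":0,"jaw":0.8},{"dx":0,"dy":0,"dz":0,"turn":0,"jaw":0.8},{"dx":0,"dy":0,"dz":0,"turn":0,"jaw":0.8}])

```text
time: 24.68
tool_pos: [0.718, 0.0752, 0.3401]
tool_rot: [-0.001, 0.08, 0.997, -0.0]
contact_force: [1.1, -0.5, -7.1]
gripper_width: 0.338
grasp_force: 59.6
```

Call:
apply_moves(series=[{"dx":12,"dy":0,"dz":-1.5,"turn":0,"jaw":0.8},{"dx":24.5,"dy":0,"dz":-2,"turn":0,"jaw":0.8},{"dx":49.5,"dy":0,"dz":0,"turn":0,"jaw":0.8},{"dx":73.5,"dy":0,"dz":5,"turn":0,"jaw":0.8},{"dx":97,"dy":0,"dz":14,"turn":0,"jaw":0.8}])

```text
time: 25.1
tool_pos: [0.6236, 0.0903, 0.3284]
tool_rot: [0.004, 0.081, 0.997, -0.0]
contact_force: [7.4, -1.4, -6.8]
gripper_width: 0.334
grasp_force: 59.5
```

```bash
python3 k.py
```

```text
25.1 [-0.1132 -0.0014  0.3284] psi 0.0002822539972944238 w 0.33366044582964927 F [ 7.4 -1.4 -6.8] T [-0.27 -1.64  0.01] g 59.51685011386871
```

Call:
apply_moves(series=[{"dx":21.5,"dy":0,"dz":12.5,"turn":0,"jaw":0.8},{"dx":41,"dy":0,"dz":28,"turn":0,"jaw":0.8},{"dx":58,"dy":0,"dz":46,"turn":0,"jaw":0.8},{"dx":72,"dy":0,"dz":66.5,"turn":0,"jaw":0.8},{"dx":82.5,"dy":0,"dz":88.5,"turn":0,"jaw":0.8}])

```text
time: 25.52
tool_pos: [0.5405, 0.1036, 0.2435]
tool_rot: [0.002, 0.08, 0.997, -0.001]
contact_force: [-6.7, -1.6, 7.4]
gripper_width: 0.334
grasp_force: 66.6
```

Call:
apply_moves(series=[{"dx":7.5,"dy":0,"dz":23.5,"turn":0,"jaw":0.8},{"dx":11,"dy":0,"dz":48.5,"turn":0,"jaw":0.8},{"dx":11,"dy":0,"dz":73,"turn":0,"jaw":0.8},{"dx":7.5,"dy":0,"dz":97.5,"turn":0,"jaw":0.8},{"dx":3,"dy":0,"dz":113.5,"turn":0,"jaw":0.8}])

```text
time: 25.93
tool_pos: [0.5365, 0.1042, 0.1248]
tool_rot: [-0.002, 0.08, 0.997, -0.001]
contact_force: [-7.8, -1.9, 3.1]
gripper_width: 0.334
grasp_force: 83.9
```

```bash
python3 k.py
```

```text
25.9333 [-0.2014 -0.0016  0.1248] psi -0.000539468484611838 w 0.33406193340520113 F [-7.8 -1.9  3.1] T [-0.17  0.44  0.06] g 83.8649833202362
```

Call:
apply_moves(series=[{"dx":-3,"dy":0,"dz":8,"turn":0,"jaw":0.8},{"dx":-6,"dy":0,"dz":15,"turn":0,"jaw":0.8},{"dx":-9,"dy":0,"dz":21,"turn":0,"jaw":0.8},{"dx":-10,"dy":0,"dz":25,"turn":0,"jaw":0.8},{"dx":-11,"dy":0,"dz":27,"turn":0,"jaw":0.8}])

```text
time: 26.35
tool_pos: [0.5469, 0.1026, 0.0983]
tool_rot: [-0.003, 0.08, 0.997, -0.001]
contact_force: [-12.8, -0.9, 4.1]
gripper_width: 0.33
grasp_force: 83.2
```

```bash
python3 k.py
```

```text
26.35 [-0.1909 -0.0016  0.0983] psi -0.0008169766082295471 w 0.32954231894894837 F [-12.8  -0.9   4.1] T [-0.28  0.76  0.03] g 83.20238828659058
```

Call:
apply_moves(series=[{"dx":-1,"dy":0,"dz":3,"turn":0,"jaw":0.8},{"dx":-2,"dy":0,"dz":6,"turn":0,"jaw":0.8},{"dx":-2,"dy":0,"dz":6,"turn":0,"jaw":0.8}])

```text
time: 26.6
tool_pos: [0.5489, 0.1022, 0.0922]
tool_rot: [-0.003, 0.08, 0.997, -0.001]
contact_force: [-8.6, -0.6, -0.3]
gripper_width: 0.333
grasp_force: 83.4
```

```bash
python3 k.py
```

```text
26.6 [-0.1888 -0.0016  0.0922] psi -0.00044649433057109 w 0.3328605056101119 F [-8.6 -0.6 -0.3] T [-0.28  0.36 -0.06] g 83.3974027633667
```

Call:
apply_moves(series=[{"dx":0,"dy":0,"dz":0,"turn":0,"jaw":0.4},{"dx":0,"dy":0,"dz":0,"turn":0,"jaw":0.35},{"dx":3,"dy":0,"dz":-25,"turn":0,"jaw":0.35},{"dx":3,"dy":0,"dz":-60,"turn":0,"jaw":0.35},{"dx":3,"dy":0,"dz":-60,"turn":0,"jaw":1.0}])

```text
time: 27.02
tool_pos: [0.5526, 0.1032, 0.1615]
tool_rot: [0.007, 0.08, 0.997, 0.001]
contact_force: [1.5, 0.4, 1.4]
gripper_width: 0.523
grasp_force: 0.0
```

Call:
apply_moves(series=[{"dx":0,"dy":0,"dz":0,"turn":0,"jaw":1.0},{"dx":0,"dy":0,"dz":0,"turn":0,"jaw":1.0},{"dx":0,"dy":0,"dz":8,"turn":0,"jaw":1.0},{"dx":0,"dy":0,"dz":14,"turn":0,"jaw":1.0},{"dx":0,"dy":0,"dz":18,"turn":0,"jaw":1.0}])

```text
time: 27.43
tool_pos: [0.5465, 0.1027, 0.1321]
tool_rot: [-0.002, 0.08, 0.997, -0.0]
contact_force: [-0.6, 0.3, -0.6]
gripper_width: -0.001
grasp_force: 0.0
```

```bash
python3 k.py
```

```text
27.4333 [-0.1913 -0.0015  0.1321] psi -0.00017163938291275826 w -0.0005812795560096184 F [-0.6  0.3 -0.6] T [-0.01  0.04  0.03] g 0.0
```

Call:
apply_moves(series=[{"dx":0,"dy":0,"dz":2,"turn":0,"jaw":1.0},{"dx":0,"dy":0,"dz":4,"turn":0,"jaw":1.0},{"dx":0,"dy":0,"dz":6,"turn":0,"jaw":1.0},{"dx":0,"dy":0,"dz":8,"turn":0,"jaw":1.0},{"dx":0,"dy":0,"dz":8,"turn":0,"jaw":1.0}])

```text
time: 27.85
tool_pos: [0.5478, 0.1028, 0.1264]
tool_rot: [-0.0, 0.08, 0.997, -0.0]
contact_force: [0.0, 0.1, -0.1]
gripper_width: -0.002
grasp_force: 0.0
```

Call:
apply_moves(series=[{"dx":0,"dy":0,"dz":2,"turn":0,"jaw":1.0},{"dx":0,"dy":0,"dz":4,"turn":0,"jaw":1.0},{"dx":0,"dy":0,"dz":4,"turn":0,"jaw":1.0}])

```text
time: 28.1
tool_pos: [0.5484, 0.1028, 0.1239]
tool_rot: [0.0, 0.08, 0.997, 0.0]
contact_force: [-2.0, 0.3, 3.6]
gripper_width: -0.003
grasp_force: 1.6
```

```bash
python3 k.py
```

```text
28.1 [-0.1894 -0.0011  0.1239] psi -0.000250375222125232 w -0.0031959642417196173 F [-2.   0.3  3.6] T [-0.08  0.19  0.02] g 1.5550609538331628
```

Call:
apply_moves(series=[{"dx":0,"dy":0,"dz":2,"turn":0,"jaw":1.0},{"dx":0,"dy":0,"dz":4,"turn":0,"jaw":1.0},{"dx":0,"dy":0,"dz":6,"turn":0,"jaw":1.0},{"dx":0,"dy":0,"dz":6,"turn":0,"jaw":1.0}])

```text
time: 28.43
tool_pos: [0.5489, 0.1029, 0.1231]
tool_rot: [0.0, 0.08, 0.997, -0.0]
contact_force: [-15.8, -0.2, 29.2]
gripper_width: 0.003
grasp_force: 16.3
```

```bash
python3 k.py
```

```text
28.4333 [-0.1889 -0.001   0.1231] psi -0.0006368960178386729 w 0.0033260652324765432 F [-15.8  -0.2  29.2] T [-0.33  2.54 -0.05] g 16.31722278892994
```

The pull held firm under a 30 N press with almost no travel, so the hood is home. I'll retreat and take a final look.

Call:
apply_moves(series=[{"dx":0,"dy":0,"dz":-20,"turn":0,"jaw":1.0},{"dx":0,"dy":0,"dz":-55,"turn":0,"jaw":1.0},{"dx":0,"dy":0,"dz":-95,"turn":0,"jaw":1.0},{"dx":0,"dy":0,"dz":-135,"turn":0,"jaw":1.0},{"dx":0,"dy":0,"dz":-175,"turn":0,"jaw":0.8}])

```text
time: 28.85
tool_pos: [0.5475, 0.1028, 0.2934]
tool_rot: [-0.0, 0.08, 0.997, -0.0]
contact_force: [1.2, 0.1, -1.2]
gripper_width: 0.128
grasp_force: 0.0
```

Call:
apply_moves(series=[{"dx":10,"dy":0,"dz":-10,"turn":0,"jaw":0.5},{"dx":30,"dy":0,"dz":-10,"turn":0,"jaw":0.3},{"dx":30,"dy":0,"dz":-10,"turn":0,"jaw":0.3},{"dx":30,"dy":0,"dz":-10,"turn":0,"jaw":0.3},{"dx":30,"dy":0,"dz":-10,"turn":0,"jaw":0.3}])

```text
time: 29.27
tool_pos: [0.5184, 0.1075, 0.3011]
tool_rot: [-0.0, 0.08, 0.997, -0.0]
contact_force: [-0.4, 0.2, 0.2]
gripper_width: 0.697
grasp_force: 0.0
```

```bash
python3 k.py; python3 m.py m20; python3 w.py w20; python3 - <<'E'
from h import *
p=np.load("p.npy");f=grab_frame("scene")
im=cv2.resize(f["pixels"][160:300,215:405],None,fx=2,fy=2,interpolation=cv2.INTER_CUBIC)
w=cv2.imread("pics/w20.png")[...,::-1]
rec=cv2.resize(cv2.imread("pics/w20_rec.png")[...,::-1],(400,400))
a=np.zeros((400,790,3),np.uint8);a[:,:400]=rec;a[:280,405:785]=im
b=cv2.resize(f["pixels"][150:230,250:370],(385,257));save("fin",np.vstack([a,np.zeros((200,790,3),np.uint8)]))
a2=np.zeros((600,790,3),np.uint8);a2[:400]=a;a2[300:557,404:789]=b;save("fin",a2)
E
```

```text
29.2667 [-0.2198 -0.0013  0.3011] psi -0.0002285200288385525 w 0.697032944420889 F [-0.4  0.2  0.2] T [-0.    0.02  0.02] g 0.0
line n 0.0055 peak 3.09 cent 3.091 max 150.0 med 82.0
line n 0.0315 peak 3.1 cent 3.093 max 145.0 med 85.0
marker 3.127 62.0 [3.04 3.19]
29.3167 [0.51842938 0.10747825 0.30090668] 0.6968111906905666 [-0.1 -0.6 -0.2]
```

View pics/fin.png

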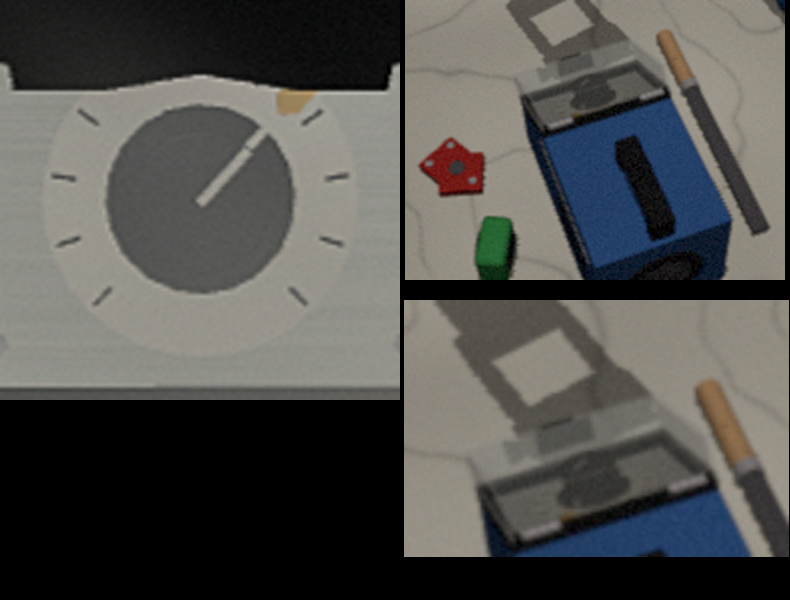

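In the final picture the hood is shut over the panel. The line runs from (200,203) to (262,130) and points at the brass nose at about (285,108). The magnet, file and tape lie where they were, so I'm handing in.

```bash
python3 -c "
from plant import ticket
print(ticket.job_done())"
```

```text
the job is handed in; nothing more can be done
None
```

The job is handed in at about 29 s of robot time: the knob's white line is on the marker (both read 3.09 rad), the hood is shut and held firm under a 30 N press, and in the pictures the marker, magnet, file and tape are where they were.

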